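# Refit the filter frame of the consulting-room air cleaner

## Task

Put the filter frame back into the open recess on top of the air cleaner: hook its thin tongue edge under the retaining lip while the other edge is still raised, then lower it, without letting it drop, until it lies flat and fully home. Then turn the black knob clockwise (seen from above) until the steel catch has come round over the frame's edge to its stop and the knob's slip clutch has given way by a good further bit (about 20 degrees or more), let go, and leave the other things on the desk where they are.

Things in the scene. Friction and masses are not known exactly. Their poses are not given: they have to be found in the camera images.
- filter_center (a point): Loose filter frame, 0.2-0.35 kg, lying flat on the desk, handle up: grey plastic with white pleats, 150 mm long (its x), 130 wide (y), 12 thick; at its -x end a thinner tongue (see tongue_tip). This point is the middle of the 150 x 130 outline, 6 mm above the underside; x points away from the tongue, z out of its top.
- filter_handle (a point): Handle of the filter frame: an upright straight ridge, 80 mm long along the frame's y, 12 mm thick along its x, standing 30 mm up from the frame's top face. This point is in the ridge directly above filter_center, 18 mm above the top face, 12 mm below the ridge's top. Same axes as filter_center.
- tongue_tip (a point): Middle of the frame's tongue edge: 75 mm from filter_center along the frame's -x, 3 mm above the underside. The tongue is the last 18 mm of the 150, 110 mm wide (y), 6 mm thick, level with the frame's underside. Same axes as filter_center.
- seat (a point): White air cleaner, fixed, 230 (its x) x 190 x 83 mm, -x side roughly facing the robot, with a recess in its top: 154 mm long (x from -77 to +77 mm of this point), 136 wide, walls 13 high, sides with sloping lead-ins. This point is on its floor, 70 mm above the desk; z up. Home: the frame's underside flat on the floor, its middle here, x along this x (tongue towards -x).
- lip_edge (a point): Middle of the free lower edge of the retaining lip at the recess's -x end: 65 mm from seat along -x, 13 mm above the recess floor. The lip, 6 mm thick, overhangs the recess by 12 mm across its whole width: the opening from above is 142 mm long, the slot below the lip 12 mm deep and 13 mm high. Axes as seat.
- knob_grip (a point): Black knob on the cleaner's far ledge, 111 mm from seat along +x, on a vertical axis: round base, 20 mm radius, under an upright bar grip 56 mm long (this x), 14 thick (y), 30 high. This point: on the axis, 45 mm above the recess floor, half-way up the bar (15 mm over the base's top). Turns with the catch (0.03 N m) until the clutch slips at 0.12 N m.
- catch_tip (a point): Free end of the steel catch, a flat bar 10 mm wide and 6 mm thick, sticking out 44 mm from the axis under the knob, 15 to 21 mm above the recess floor. Its x points from the tip to the axis. At its stop it points from the axis to seat, over the frame's edge; at the start it is swung aside by 55 to 72 degrees, clear of the recess.
- catch (a joint): Angle of the catch from its stop in rad: 0 at the stop over the frame's edge, greater when swung open anticlockwise (seen from above), 1.5 at most. Turning the knob clockwise lowers it.
- knob (a joint): Slip of the knob relative to the catch in rad: 0 at the start, grows while the knob is turned clockwise with the catch held at its stop. There is no upper limit to worry about (9 rad).
- bottle: Bystander: clear plastic bottle, 60 mm across, 150 mm high; origin at the centre of its underside.
- carton: Bystander: cardboard carton, 120 x 90 x 60 mm; origin at the centre of its underside.
- occluder: Bystander: flat black eye-cover paddle, 172 mm long, lying on the desk; origin on its underside near its middle.
- torch: Bystander: small metal pen torch, 140 mm long, lying on the desk; origin on its underside near its middle.
Things that resemble listed ones, but are neither listed nor needed, are in the scene too. Of the things that look like the part that bears filter_center, the smaller one is meant.

How it is judged:
By the outcome, as a careful person would: the job done as asked, in the order asked, and still so for the second after the job is handed in, with the robot touching nothing.
It also fails if it takes over 58 s, if anything falls off the work surface, if the arm or the gripper's body presses on something with over 40 N, if the wrist force passes 120 N, or if a joint passes its speed limit or range.

## Robot

A 7-joint arm with a two-finger parallel gripper is mounted at the origin on the work surface. World frame = base frame: x ahead of the robot, y to its left, z up, the work surface at z = 0. Lengths are in mm, angles in rad, forces in N, time in s.
With the tool pointing down it reaches from about 400 to 900 mm from the base axis. Payload 5.6 kg.
Tool frame: the origin (TCP) lies between the finger pads; the fingertips stand robot.tip_reach ahead of it and the grasp point (between the pads) lies 2 mm behind it (robot.tip_reach is the distance from the TCP to the fingertips, in mm); x points along the fingers, y is the direction in which the jaws open and shut, and the axes are right-handed (so a half turn about x gives the same grasp; the last joint's range is limited). The gripper opens to 92 mm and grips with 3 to 60 N. Pads are 20 mm wide; open, the fingers measure 128 mm over their backs; the gripper's body (75 mm by 189 mm) begins 69 mm behind the grasp point.
Start: joints at [-1.239, 0.468, -0.012, 1.603, 0.006, 1.071, -0.056], TCP at [237.996, 604.869, 231.592] pointing down, gripper open.
Joint ranges: [-2.53, 2.53], [-0.31, 2.02], [-1.57, 1.55], [0.28, 2.44], [-1.29, 4.43], [0.15, 1.84], [-2.92, 2.92]. Speed limits (rad/s): [2.57, 2.57, 3.14, 3.14, 3.14, 3.14, 3.14].

## Interface

Orientations are given as a unit quaternion [x, y, z, w].
In Python, from bench import robot gives the robot as it stands.
- The arm moves only by the tool arm_command, never from a script. Its argument "series" is a list of rows, each an object of numbers: "dx", "dy", "dz": the shift along the tool's x, y, z in mm; "yaw": the turn about the tool's x in rad; "hand": the opening in per cent of the stroke, from 0 (shut) to 100 (fully open). A call has 1 to 12 rows; each row shifts and turns the commanded pose from where the row before left it, along the tool's axes as they then stand; what a row does not reach is not made up. A row lasts 1/10 s, in which the tool goes at most 50 mm and 8.59 degrees, less where a joint would pass 70% of its speed; a pose out of reach is approached as far as the arm can. A call is refused whole if a number of a shift passes 50 or a number of a turn 0.15, either way. A call with a gripper value outside its range is refused whole. The fingers move at their own pace and stop on an object; "grip_force" is the grip in N (left out, the last holds). Time passes only in rows, so rows that do not move let the fingers close. It gives the time, the measured TCP pose, the force and the opening at its end, in the units of the state.
- robot.observe(): the state, without advancing time (a new reading comes with each control period).
- robot.snapshot(name): name is "side" or "top"; returns (picture, depth): 400x640x3 uint8, blue, green, red; 400x640 float32, mm along the optical axis (not along the pixel's ray), 0 where there is no reading.
- robot.camera_params(name): a dict with "fx", "fy", "cx", "cy" (pixels), "dist" ([k1, k2, p1, p2, k3] as OpenCV has them; the pictures are not rectified), "R" (3x3) and "t" (3): a world point X has camera coordinates R X + t. Camera axes: x right, y down, z forward; pixel columns grow to the right and rows downward; lengths in mm; the calibration is good to about 2 mm. A picture is of the moment at which its call begins. camera_params takes no time and is no camera call.
- robot.close_job(): hands the job in, once; it reports no verdict.
Trained networks look in the newest picture that a camera, given by its name, has taken for a name from the list of things; names that differ only in an ending like _2 or _b are one class to them, and where a whole thing is asked for, a point or a joint stands for the part that bears it (a point fixed in the world has none). Each returns a list of dicts, best first, with "p" (0 to 1); they miss things now and then, are a little off and sometimes report something else, mostly with a low value. They report only what shows in the picture. A call takes as long as a camera call. They do not tell look-alikes from the thing itself.
- robot.silhouettes(camera, name): "mask" (400x640 bool, what is visible of it).
- robot.landmark_of(camera, name): "centre" ([x, y, z] in mm, in the coordinates of the camera as it stood for that picture, good to about 4 mm: a listed point, or the origin of a listed thing).
The state is a dict: "t": time; "joints": joint angles; "joint_velocities": joint speeds; "joint_torque": joint torques, N m; "tool_pos": TCP position; "orientation": TCP orientation; "ft_force": force on the tool from outside, world axes, zero at the start; "moment": the same for the moment, N m; "width": opening from 0.0 (shut) to 1.0 (fully open).
Only numpy, scipy, OpenCV 4.12 (cv2) and the standard library are available. Lean on these libraries where they do the work, as an engineer would, in place of code of your own. Each camera call takes 0.05 s, during which the arm holds its last target.

## Working session

There is one attempt and no reset: what is moved stays moved. The work goes in short steps, Python scripts to look and compute and a tool call to move; the robot and the scene stay as the last step left them, time stands still between calls to the robot, and variables do not carry over. Pictures are saved under pics/ and viewed, and the job is handed in when it is done.

Besides the shell and the picture viewer there is one more tool, called after ">>>" as a command line: name --argument value ..., lists and objects as JSON in quotes. arm_command: Moves the arm, as the interface text tells. Its arguments: {"type":"object","properties":{"series":{"type":"array","items":{"type":"object","properties":{"dx":{"type":"number"},"dy":{"type":"number"},"dz":{"type":"number"},"yaw":{"type":"number"},"hand":{"type":"number"}}}},"grip_force":{"type":"number"}},"required":["series"]}

```bash
ls; mkdir -p pics; cat > h.py <<'E'
import numpy as np,cv2
from bench import robot
def w(cam,p):
    c=robot.camera_params(cam);R=np.array(c["R"]);t=np.array(c["t"]);return R.T@(np.array(p)-t)
def proj(cam,X):
    c=robot.camera_params(cam);K=np.array([[c["fx"],0,c["cx"]],[0,c["fy"],c["cy"]],[0,0,1.]])
    r,_=cv2.Rodrigues(np.array(c["R"]));return cv2.projectPoints(np.array(X,float).reshape(-1,1,3),r,np.array(c["t"],float),K,np.array(c["dist"],float))[0].reshape(-1,2)
def cloud(cam,d):
    c=robot.camera_params(cam);K=np.array([[c["fx"],0,c["cx"]],[0,c["fy"],c["cy"]],[0,0,1.]])
    v,u=np.mgrid[0:400,0:640];p=np.stack([u,v],-1).reshape(-1,1,2).astype(np.float64)
    n=cv2.undistortPoints(p,K,np.array(c["dist"],float)).reshape(400,640,2)
    P=np.dstack([n[...,0]*d,n[...,1]*d,d]).astype(float)
    W=(P-np.array(c["t"]))@np.array(c["R"]);W[d<=0]=np.nan;return W
E
python3 - <<'E'
from h import *
print(robot.tip_reach,robot.observe())
for n in("side","top"):
    im,d=robot.snapshot(n);cv2.imwrite(f"pics/a_{n}.png",im);np.save(f"a_{n}.npy",d)
    c=robot.camera_params(n);print(n,c)
    for k in ["filter_center","filter_handle","tongue_tip","seat","lip_edge","knob_grip","catch_tip","bottle","carton","occluder","torch"]:
        for r in robot.landmark_of(n,k):
            W=w(n,r["centre"]);print(k,round(r["p"],2),W.round(0),proj(n,W)[0].round(0))
print(robot.observe()["t"])
E
```

```text
pics
17.0 {'t': 0.0, 'joints': array([-1.23901667,  0.46839224, -0.01158373,  1.60362735,  0.00601667,
        1.071375  , -0.05629181]), 'joint_velocities': array([-5.51757253e-04,  5.93652219e-04,  8.60212767e-04, -1.39517867e-04,
       -1.81383669e-03, -3.14661335e-05, -1.09064501e-03]), 'joint_torque': array([ 6.36365767e-04, -5.20576859e+01, -1.21777694e-02, -2.43752110e+01,
       -5.65885997e-02,  1.72500842e-02,  1.60142508e-04]), 'tool_pos': array([237.82061114, 604.33820899, 230.62899147]), 'orientation': array([ 0.13113125,  0.69478865, -0.13237465,  0.69465838]), 'ft_force': array([ 0.12589098, -0.17202663, -0.64857398]), 'moment': array([-0.0035342 , -0.0296176 ,  0.01011995]), 'width': 0.9999546434092756}
side {'fx': 475.17356379551825, 'fy': 475.17356379551825, 'cx': 321.4384009549883, 'cy': 193.97651674597753, 'dist': array([0.04148349, 0.        , 0.        , 0.        , 0.        ]), 'R': array([[ 0.99802284, -0.06184711, -0.01119605],
       [-0.04403693, -0.5609723 , -0.82666246],
       [ 0.04484601,  0.82552106, -0.56258672]]), 't': array([-533.52122346,  113.7
[... 1111 characters left out ...]
06]]), 't': array([  11.14644352,  524.4899377 , 1317.99008098])}
filter_center 0.91 [299. 192.   7.] [256. 283.]
filter_center 0.75 [558. 167.  11.] [264. 191.]
filter_handle 0.83 [558. 164.  28.] [264. 191.]
filter_handle 0.81 [300. 190.  38.] [254. 284.]
tongue_tip 0.97 [382. 139.   1.] [274. 253.]
tongue_tip 0.65 [481. 177.   1.] [261. 218.]
seat 0.61 [ 483. -207.   73.] [399. 215.]
lip_edge 0.78 [ 417. -215.   83.] [403. 240.]
knob_grip 0.63 [ 589. -201.  115.] [398. 175.]
catch_tip 0.7 [ 578. -242.   86.] [412. 180.]
bottle 0.74 [645. 405.  -3.] [182. 162.]
carton 0.88 [ 484. -457.   -2.] [482. 214.]
occluder 0.55 [449. 425.  -2.] [175. 230.]
torch 0.61 [771.  -0.   5.] [321. 117.]
1.2
```

```bash
python3 - <<'E'
from h import *
for n,r in(("top",(90,320,140,460)),("side",(130,350,200,400))):
    im=cv2.imread(f"pics/a_{n}.png");c=im[r[0]:r[1],r[2]:r[3]];s=min(800/c.shape[1],600/c.shape[0]);cv2.imwrite(f"pics/b_{n}.png",cv2.resize(c,None,fx=s,fy=s,interpolation=cv2.INTER_CUBIC));print(s)
d=np.load("a_top.npy")
W=cloud("top",d)
for (u,v) in [(254,284),(250,270),(264,191),(256,200),(399,215),(399,185),(403,243)]: print(u,v,W[v,u].round(0))
E
```

```text
2.5
2.727272727272727
254 284 [302. 188.  58.]
250 270 [335. 206.  14.]
264 191 [556. 162.  39.]
256 200 [533. 189.   4.]
399 215 [ 484. -208.   66.]
399 185 [ 564. -207.   85.]
403 243 [ 409. -213.   91.]
```

View pics/b_top.png

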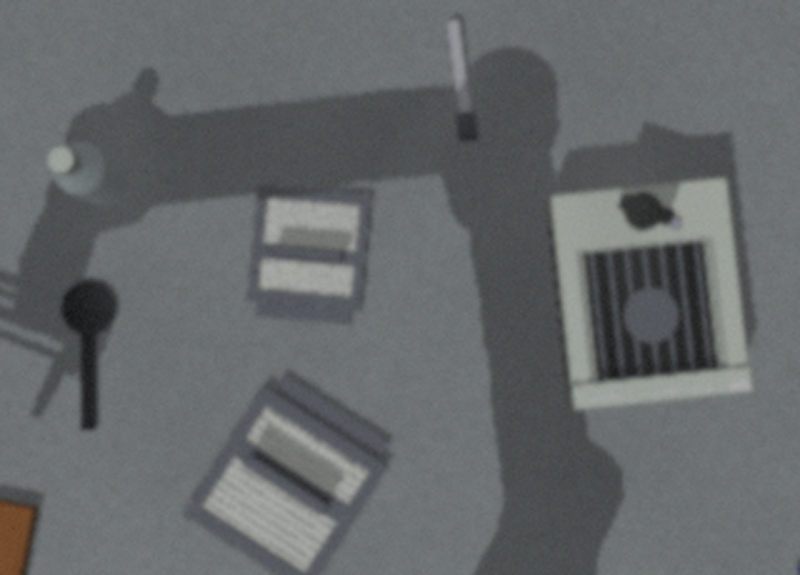

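View pics/b_side.png

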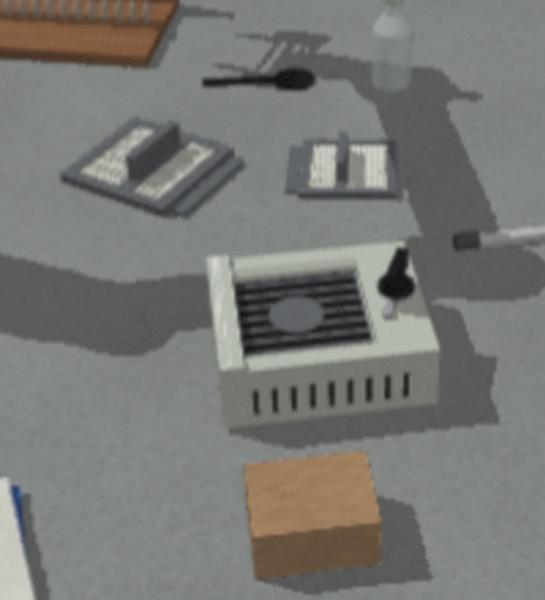

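Two look-alike frames: a larger one at top-image pixel (254,284) and a smaller one at (264,191). The smaller one is meant, and its size looks like 130x150. I'll measure it and confirm with an enlarged crop.

```bash
cat >> h.py <<'E'
def unproj(cam,uv,z):
    c=robot.camera_params(cam);K=np.array([[c["fx"],0,c["cx"]],[0,c["fy"],c["cy"]],[0,0,1.]])
    n=cv2.undistortPoints(np.array(uv,float).reshape(-1,1,2),K,np.array(c["dist"],float)).reshape(-1,2)
    R=np.array(c["R"]);t=np.array(c["t"]);o=-R.T@t;D=np.c_[n,np.ones(len(n))]@R
    return o+D*((z-o[2])/D[:,2])[:,None]
def fr(cx,cy,yaw,z,pts):
    c,s=np.cos(yaw),np.sin(yaw);p=np.array(pts,float)
    return np.c_[cx+c*p[:,0]-s*p[:,1],cy+s*p[:,0]+c*p[:,1],z+p[:,2]]
def rect(x0,x1,y0,y1,z): return [(x0,y0,z),(x1,y0,z),(x1,y1,z),(x0,y1,z)]
def overlay(im,cam,polys,box,s,fn):
    r0,r1,c0,c1=box;o=cv2.resize(im[r0:r1,c0:c1],None,fx=s,fy=s,interpolation=cv2.INTER_CUBIC)
    for P,col in polys:
        q=((proj(cam,P)-[c0,r0]+.5)*s).round().astype(np.int32);cv2.polylines(o,[q.reshape(-1,1,2)],True,col,1,cv2.LINE_AA)
    cv2.imwrite(fn,o)
E
python3 - <<'E'
from h import *
for n in("top","side"):
    robot.snapshot(n)
    for k in ("filter_center","seat","knob_grip"):
        for i,r in enumerate(robot.silhouettes(n,k)):
            m=r["mask"].astype(np.uint8);u=np.argwhere(m)
            print(n,k,round(r["p"],2),m.sum(),u.mean(0)[::-1].round(1))
            np.save(f"m_{n}_{k}_{i}.npy",m)
            if n=="top" and m.sum()>300:
                cs=max(cv2.findContours(m,0,2)[0],key=cv2.contourArea)[:,0]
                z={"filter_center":9,"seat":83,"knob_grip":110}[k]
                P=unproj(n,cs,z)[:,:2].astype(np.float32);R=cv2.minAreaRect(P);print("  ",R)
E
```

```text
top filter_center 0.76 2433 [262.9 191.3]
   ((555.7451782226562, 169.28338623046875), (136.04067993164062, 154.58465576171875), 84.60173034667969)
top filter_center 0.58 4022 [255.4 282.3]
   ((301.7607421875, 191.85906982421875), (170.0079345703125, 195.8992156982422), 56.806915283203125)
top seat 0.7 6288 [398.5 207.3]
   ((504.6029968261719, -203.83285522460938), (231.00521850585938, 200.49905395507812), 5.761713027954102)
top seat 0.3 203 [397.3 174.4]
top knob_grip 0.8 229 [397.3 174.5]
side filter_center 0.88 869 [325.7 191.3]
side filter_center 0.57 1447 [256.1 190.4]
side seat 0.7 4797 [317.1 252. ]
side knob_grip 0.64 192 [345.2 230.6]
side knob_grip 0.51 870 [325.7 191.4]
```

```bash
cat > ov.py <<'E'
from h import *
import sys
F=(556.5,168.0,-0.100);S=(484,-207.5,0.102)
if len(sys.argv)>1: F=eval(sys.argv[1]);S=eval(sys.argv[2])
def polys():
    f=lambda p:(fr(F[0],F[1],F[2],0,p),(0,0,255));s=lambda p:(fr(S[0],S[1],S[2],70,p),(0,0,255))
    A=[f(rect(-57,75,-65,65,12)),f(rect(-75,-57,-55,55,6)),f(rect(-6,6,-40,40,42))]
    B=[s(rect(-65,77,-68,68,13)),s(rect(-95,135,-95,95,13)),s(rect(-95,-65,-95,95,19)),s([(111+20*np.cos(a),20*np.sin(a),30) for a in np.linspace(0,6.28,20)])]
    return A,B
A,B=polys()
t=cv2.imread("pics/a_top.png");d=cv2.imread("pics/a_side.png")
tag=sys.argv[3] if len(sys.argv)>3 else "1"
overlay(t,"top",A,(155,230,220,310),8,"pics/o1.png")
overlay(t,"top",B,(155,260,350,450),5.6,"pics/o2.png")
overlay(d,"side",A+B,(175,300,265,375),4.8,"pics/o3.png")
h=[cv2.imread(f"pics/o{i}.png") for i in(1,2,3)]
cv2.imwrite(f"pics/ovA{tag}.png",h[0])
H=600;cv2.imwrite(f"pics/ovB{tag}.png",h[1]);cv2.imwrite(f"pics/ovC{tag}.png",h[2])
E
python3 ov.py
```

```text
(no output)
```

View pics/ovA1.png

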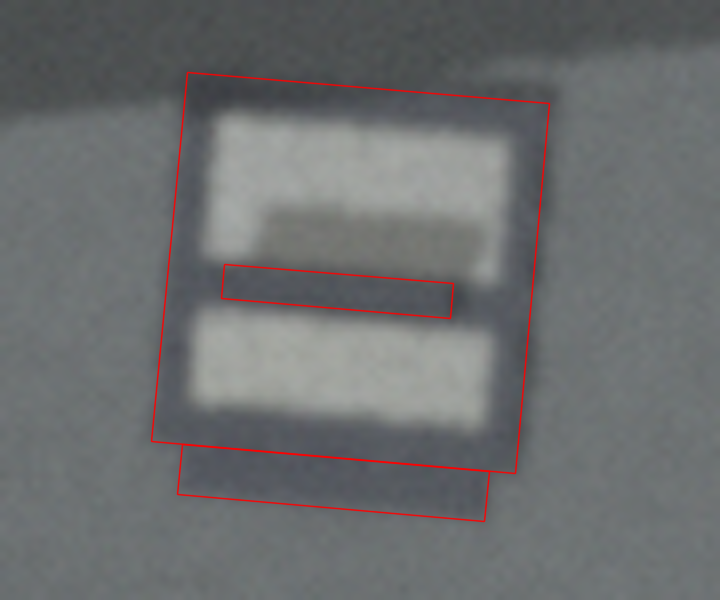

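View pics/ovB1.png

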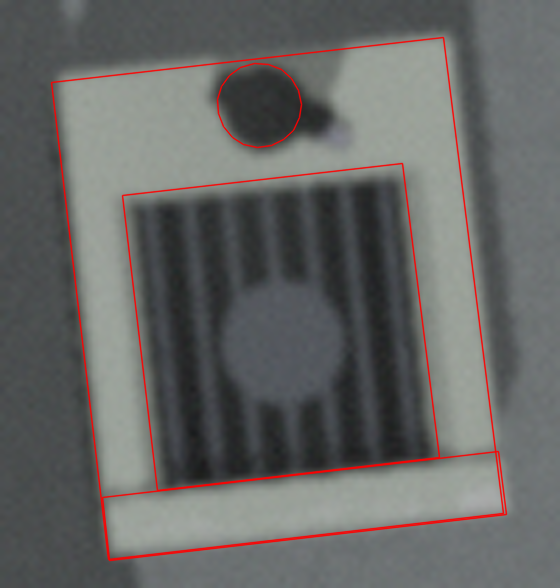

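View pics/ovC1.png

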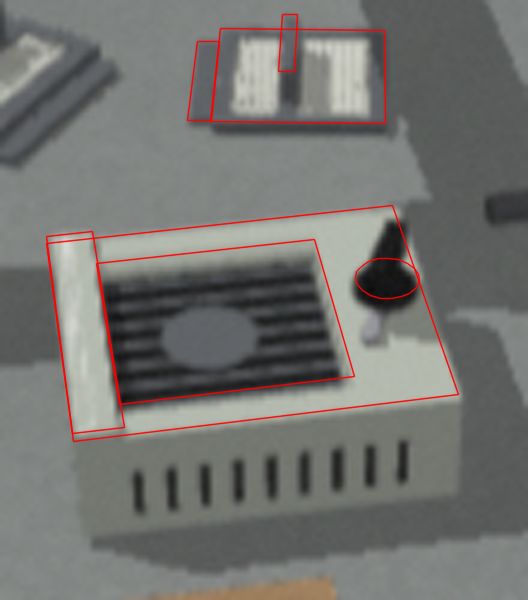

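The crop confirms it: the 150x130 outline lies on the smaller frame at (264,191), with its tongue towards the robot. Next I'll compute the moves.

```bash
cat > pl.py <<'E'
from h import *
from scipy.spatial.transform import Rotation as Ro
def st():
    o=robot.observe();R=Ro.from_quat(o["orientation"]).as_matrix();return o,R
def go(X,jaw):
    """X target tcp world; jaw angle (world) of tool y, mod pi"""
    o,R=st();p=o["tool_pos"];a=np.arctan2(R[1,1],R[0,1])
    d=(a-jaw+np.pi/2)%np.pi-np.pi/2   # +yaw = clockwise => angle decreases
    print("t",round(o["t"],2),"tcp",p.round(1),"jawdeg",np.degrees(a).round(1),"xaxis",R[:,0].round(3),"F",o["ft_force"].round(1),"w",round(o["width"],3),"j7",o["joints"][6].round(2))
    print(" shift in current tool axes",(R.T@(np.array(X)-p)).round(1)," yaw",round(d,3),"alt",round(d+np.pi,3),round(d-np.pi,3))
E
python3 -c "
from pl import *
go((556.5,168,36+70),np.pi/2-0.1)
"
```

```text
t 1.6 tcp [238.  604.9 231.6] jawdeg 68.5 xaxis [ 0. -0. -1.] F [-0.4 -0.8 -0. ] w 1.001 j7 -0.06
 shift in current tool axes [ 125.6 -289.9  456.3]  yaw -0.275 alt 2.867 -3.416
```

>>> arm_command --series '[{"dy": -24,"dz": 38},{"dy": -24,"dz": 38},{"dy": -24,"dz": 38},{"dy": -24,"dz": 38},{"dy": -24,"dz": 38},{"dy": -24,"dz": 38},{"dy": -24,"dz": 38},{"dy": -24,"dz": 38},{"dy": -24,"dz": 38},{"dy": -24,"dz": 38},{"dy": -25,"dz": 38},{"dy": -25,"dz": 38}]'

```text
invalid input
```

>>> arm_command --series '[{"dx": 30,"yaw": -0.14},{"dx": 30,"yaw": -0.135},{"dx": 30},{"dx": 30},{}]'

```text
invalid input
```

```bash
python3 -c "
from pl import *
go((556.5,168,36),np.pi/2-0.1)
"
```

```text
t 1.6 tcp [238.  604.9 231.6] jawdeg 68.5 xaxis [ 0. -0. -1.] F [-0.4 -0.8 -0. ] w 1.001 j7 -0.06
 shift in current tool axes [ 195.6 -289.9  456.3]  yaw -0.275 alt 2.867 -3.416
```

>>> arm_command --series '[{"dx": 0,"dy": -24,"dz": 38,"yaw": 0,"hand": 100},{"dx": 0,"dy": -24,"dz": 38,"yaw": 0,"hand": 100},{"dx": 0,"dy": -24,"dz": 38,"yaw": 0,"hand": 100},{"dx": 0,"dy": -24,"dz": 38,"yaw": 0,"hand": 100},{"dx": 0,"dy": -24,"dz": 38,"yaw": 0,"hand": 100},{"dx": 0,"dy": -24,"dz": 38,"yaw": 0,"hand": 100}]'

```text
t: 2.2
tool_pos: [398.4, 385.9, 231.9]
orientation: [0.132, 0.695, -0.131, 0.695]
ft_force: [-0.3, 0.1, -0.1]
width: 1.0
```

>>> arm_command --series '[{"dx": 0,"dy": -24,"dz": 38,"yaw": 0,"hand": 100},{"dx": 0,"dy": -24,"dz": 38,"yaw": 0,"hand": 100},{"dx": 0,"dy": -24,"dz": 38,"yaw": 0,"hand": 100},{"dx": 0,"dy": -24,"dz": 38,"yaw": 0,"hand": 100},{"dx": 0,"dy": -24,"dz": 38,"yaw": 0,"hand": 100},{"dx": 0,"dy": -24,"dz": 38,"yaw": 0,"hand": 100},{"dx": 30,"dy": 0,"dz": 0,"yaw": -0.14,"hand": 100},{"dx": 30,"dy": 0,"dz": 0,"yaw": -0.135,"hand": 100},{"dx": 30,"dy": 0,"dz": 0,"yaw": 0,"hand": 100},{"dx": 30,"dy": 0,"dz": 0,"yaw": 0,"hand": 100},{"dx": 0,"dy": 0,"dz": 0,"yaw": 0,"hand": 100}]'

```text
t: 3.3
tool_pos: [554.1, 168.9, 107.9]
orientation: [0.034, 0.709, -0.036, 0.704]
ft_force: [-0.1, 0.4, 0.4]
width: 1.0
```

```bash
python3 -c "
from pl import *
go((556.5,168,36),np.pi/2-0.1)
"
```

```text
t 3.3 tcp [554.1 168.9 107.9] jawdeg 84.3 xaxis [-0.007 -0.003 -1.   ] F [-0.1  0.4  0.4] w 1.0 j7 1.19
 shift in current tool axes [71.9 -0.4  2.9]  yaw 0.0 alt 3.142 -3.142
```

>>> arm_command --series '[{"dx": 20,"dy": 0,"dz": 1,"yaw": 0,"hand": 100},{"dx": 20,"dy": 0,"dz": 1,"yaw": 0,"hand": 100},{"dx": 16,"dy": 0,"dz": 1,"yaw": 0,"hand": 100},{"dx": 10,"dy": 0,"dz": 0,"yaw": 0,"hand": 100},{"dx": 5,"dy": 0,"dz": 0,"yaw": 0,"hand": 100},{"dx": 0,"dy": 0,"dz": 0,"yaw": 0,"hand": 100}]'

```text
t: 3.9
tool_pos: [559.8, 169.6, 40.5]
orientation: [0.035, 0.706, -0.035, 0.706]
ft_force: [-0.9, -0.1, -0.6]
width: 1.005
```

```bash
python3 -c "
from pl import *
go((556.5,168,36),np.pi/2-0.1)
im,_=robot.snapshot('side');cv2.imwrite('pics/c.png',cv2.resize(im[120:240,260:400],None,fx=5,fy=5))
im,_=robot.snapshot('top');cv2.imwrite('pics/c2.png',cv2.resize(im[140:250,200:330],None,fx=5,fy=5))
"
```

```text
t 3.9 tcp [559.8 169.6  40.5] jawdeg 84.3 xaxis [-0. -0. -1.] F [-0.9 -0.1 -0.6] w 1.005 j7 1.2
 shift in current tool axes [ 4.5 -2.  -3.1]  yaw 0.0 alt 3.142 -3.141
```

View pics/c.png

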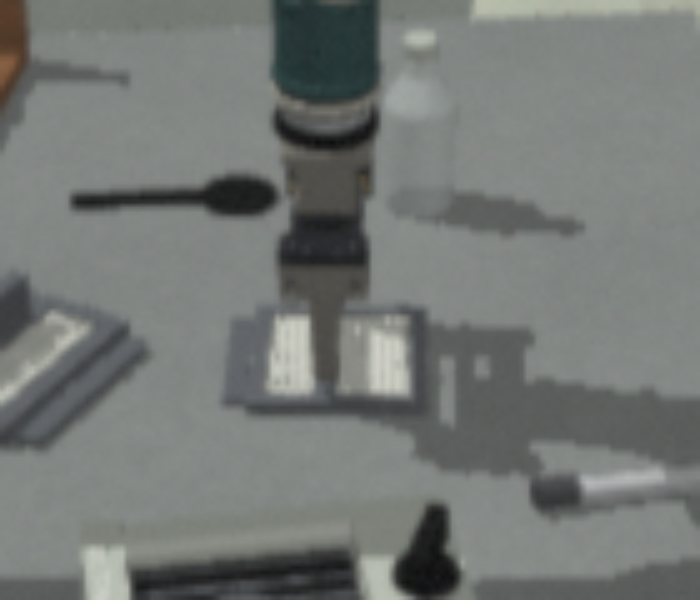

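The side view shows the near finger at (325,350), standing in front of the handle's end and centred on it. I'll do a small correction, then close.

>>> arm_command --grip_force 20 --series '[{"dx": 4,"dy": -2,"dz": -3,"yaw": 0,"hand": 100},{"dx": 0,"dy": 0,"dz": 0,"yaw": 0,"hand": 100},{"dx": 0,"dy": 0,"dz": 0,"yaw": 0,"hand": 80},{"dx": 0,"dy": 0,"dz": 0,"yaw": 0,"hand": 80},{"dx": 0,"dy": 0,"dz": 0,"yaw": 0,"hand": 80},{"dx": 0,"dy": 0,"dz": 0,"yaw": 0,"hand": 80}]'

```text
t: 4.6
tool_pos: [556.8, 168.2, 36.8]
orientation: [0.035, 0.706, -0.035, 0.706]
ft_force: [-0.5, 0.0, 1.6]
width: 0.871
```

```bash
python3 -c "
from pl import *
go((556.5,168,36),np.pi/2-0.1)
"
```

```text
t 4.6 tcp [556.8 168.2  36.8] jawdeg 84.3 xaxis [ 0.  0. -1.] F [-0.5  0.   1.6] w 0.871 j7 1.21
 shift in current tool axes [ 0.8 -0.2 -0.3]  yaw 0.0 alt 3.142 -3.141
```

>>> arm_command --series '[{"dx": -10,"dy": 0,"dz": 0,"yaw": 0,"hand": 80},{"dx": -20,"dy": 0,"dz": 0,"yaw": 0,"hand": 80},{"dx": -25,"dy": 0,"dz": 0,"yaw": 0,"hand": 80},{"dx": -30,"dy": 0,"dz": 0,"yaw": 0,"hand": 80},{"dx": -25,"dy": 0,"dz": 0,"yaw": 0,"hand": 80},{"dx": -20,"dy": 0,"dz": 0,"yaw": 0,"hand": 80},{"dx": 0,"dy": 0,"dz": 0,"yaw": 0,"hand": 80}]'

```text
t: 5.3
tool_pos: [558.3, 168.2, 169.7]
orientation: [0.036, 0.704, -0.035, 0.708]
ft_force: [0.9, -0.1, -2.5]
width: 0.866
```

```bash
python3 -c "
from pl import *
go((468,-53,165),0.102)
im,_=robot.snapshot('side');cv2.imwrite('pics/d.png',cv2.resize(im[70:240,220:420],None,fx=4,fy=4,interpolation=cv2.INTER_CUBIC))
"
```

```text
t 5.3 tcp [558.3 168.2 169.7] jawdeg 84.3 xaxis [ 0.005  0.002 -1.   ] F [ 0.9 -0.1 -2.5] w 0.866 j7 1.18
 shift in current tool axes [   3.8 -229.1  -67.7]  yaw 1.369 alt 4.51 -1.773
```

View pics/d.png

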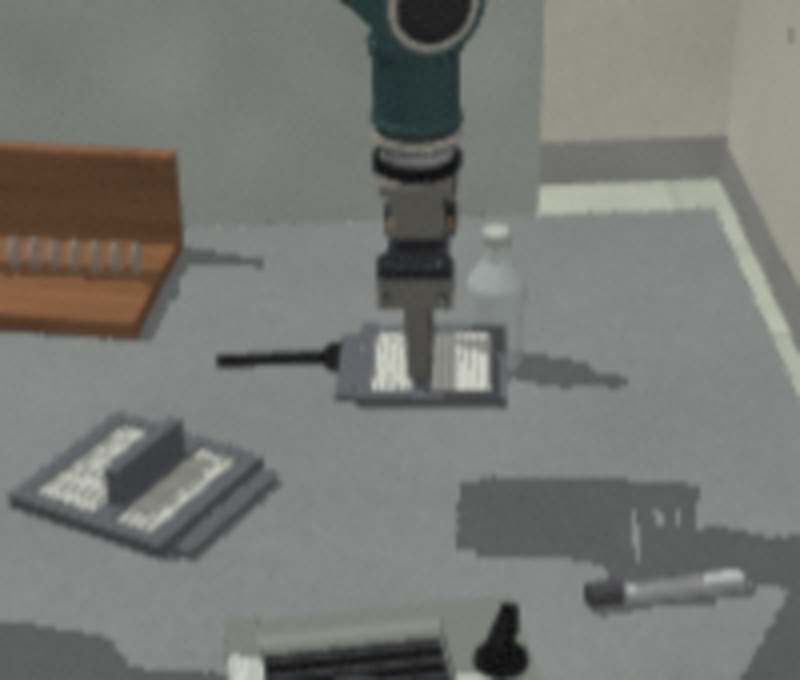

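>>> arm_command --series '[{"dx": 0,"dy": -12,"dz": -4,"yaw": 0,"hand": 80},{"dx": 0,"dy": -20,"dz": -6,"yaw": 0,"hand": 80},{"dx": 0,"dy": -23,"dz": -7,"yaw": 0,"hand": 80},{"dx": 0,"dy": -23,"dz": -7,"yaw": 0,"hand": 80},{"dx": 0,"dy": -23,"dz": -7,"yaw": 0,"hand": 80},{"dx": 0,"dy": -23,"dz": -7,"yaw": 0,"hand": 80},{"dx": 0,"dy": -23,"dz": -7,"yaw": 0,"hand": 80},{"dx": 0,"dy": -23,"dz": -7,"yaw": 0,"hand": 80},{"dx": 0,"dy": -23,"dz": -7,"yaw": 0,"hand": 80},{"dx": 0,"dy": -20,"dz": -5,"yaw": 0,"hand": 80},{"dx": 0,"dy": -16,"dz": -4,"yaw": 0,"hand": 80},{"dx": 0,"dy": 0,"dz": 0,"yaw": 0,"hand": 80}]'

```text
t: 6.55
tool_pos: [463.6, -56.0, 165.2]
orientation: [0.036, 0.707, -0.037, 0.705]
ft_force: [0.1, -0.2, -3.7]
width: 0.87
```

>>> arm_command --series '[{"dx": 0,"dy": 0,"dz": 0,"yaw": 0.09,"hand": 80},{"dx": 0,"dy": 0,"dz": 0,"yaw": 0.14,"hand": 80},{"dx": 0,"dy": 0,"dz": 0,"yaw": 0.14,"hand": 80},{"dx": 0,"dy": 0,"dz": 0,"yaw": 0.14,"hand": 80},{"dx": 0,"dy": 0,"dz": 0,"yaw": 0.14,"hand": 80},{"dx": 0,"dy": 0,"dz": 0,"yaw": 0.14,"hand": 80},{"dx": 0,"dy": 0,"dz": 0,"yaw": 0.14,"hand": 80},{"dx": 0,"dy": 0,"dz": 0,"yaw": 0.14,"hand": 80},{"dx": 0,"dy": 0,"dz": 0,"yaw": 0.14,"hand": 80},{"dx": 0,"dy": 0,"dz": 0,"yaw": 0.1,"hand": 80},{"dx": 0,"dy": 0,"dz": 0,"yaw": 0.06,"hand": 80},{"dx": 0,"dy": 0,"dz": 0,"yaw": 0,"hand": 80}]'

```text
t: 7.75
tool_pos: [465.5, -52.5, 165.7]
orientation: [0.473, 0.525, -0.474, 0.524]
ft_force: [-1.0, -0.1, -3.2]
width: 0.866
```

```bash
python3 -c "
from pl import *
go((468,-53,130),0.102)
im,_=robot.snapshot('side');cv2.imwrite('pics/e.png',cv2.resize(im[110:310,220:420],None,fx=3,fy=3,interpolation=cv2.INTER_CUBIC))
"
```

```text
t 7.75 tcp [465.5 -52.5 165.7] jawdeg 5.8 xaxis [-0.002 -0.    -1.   ] F [-1.  -0.1 -3.2] w 0.866 j7 0.3
 shift in current tool axes [35.7  2.5  0.7]  yaw -0.0 alt 3.141 -3.142
```

View pics/e.png

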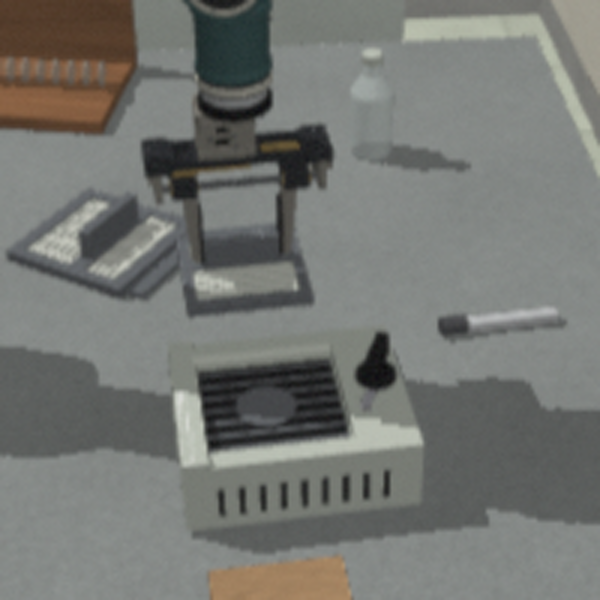

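>>> arm_command --series '[{"dx": 10,"dy": 6,"dz": 0,"yaw": 0,"hand": 80},{"dx": 15,"dy": 6,"dz": 0,"yaw": 0,"hand": 80},{"dx": 10,"dy": 0,"dz": 0,"yaw": 0,"hand": 80},{"dx": 5,"dy": 0,"dz": 0,"yaw": 0,"hand": 80},{"dx": 0,"dy": 0,"dz": 0,"yaw": 0,"hand": 80}]'

```text
t: 8.3
tool_pos: [477.2, -52.1, 125.6]
orientation: [0.474, 0.525, -0.475, 0.524]
ft_force: [0.3, 0.5, -3.5]
width: 0.868
```

>>> arm_command --series '[{"dx": 3,"dy": 0,"dz": 0,"yaw": 0,"hand": 80},{"dx": 3,"dy": 0,"dz": 0,"yaw": 0,"hand": 80},{"dx": 3,"dy": 0,"dz": 0,"yaw": 0,"hand": 80},{"dx": 0,"dy": 0,"dz": 0,"yaw": 0,"hand": 80}]'

```text
t: 8.7
tool_pos: [478.4, -51.3, 117.8]
orientation: [0.474, 0.525, -0.474, 0.525]
ft_force: [-0.4, 3.1, 0.6]
width: 0.871
```

>>> arm_command --series '[{"dx": 3,"dy": 0,"dz": 0,"yaw": 0,"hand": 80},{"dx": 3,"dy": 0,"dz": 0,"yaw": 0,"hand": 80},{"dx": 0,"dy": 0,"dz": 0,"yaw": 0,"hand": 80}]'

```text
t: 9.0
tool_pos: [478.6, -51.0, 111.6]
orientation: [0.474, 0.525, -0.473, 0.525]
ft_force: [-0.4, 5.0, 1.7]
width: 0.87
```

```bash
python3 -c "
from pl import *
go((468,-53,107),0.102)
im,_=robot.snapshot('side');cv2.imwrite('pics/f.png',cv2.resize(im[150:310,220:420],None,fx=4,fy=4,interpolation=cv2.INTER_CUBIC))
"
```

```text
t 9.0 tcp [478.6 -51.  111.6] jawdeg 5.8 xaxis [ 0.001  0.001 -1.   ] F [-0.4  5.   1.7] w 0.87 j7 0.37
 shift in current tool axes [  4.6 -10.7   1. ]  yaw -0.0 alt 3.142 -3.142
```

View pics/f.png

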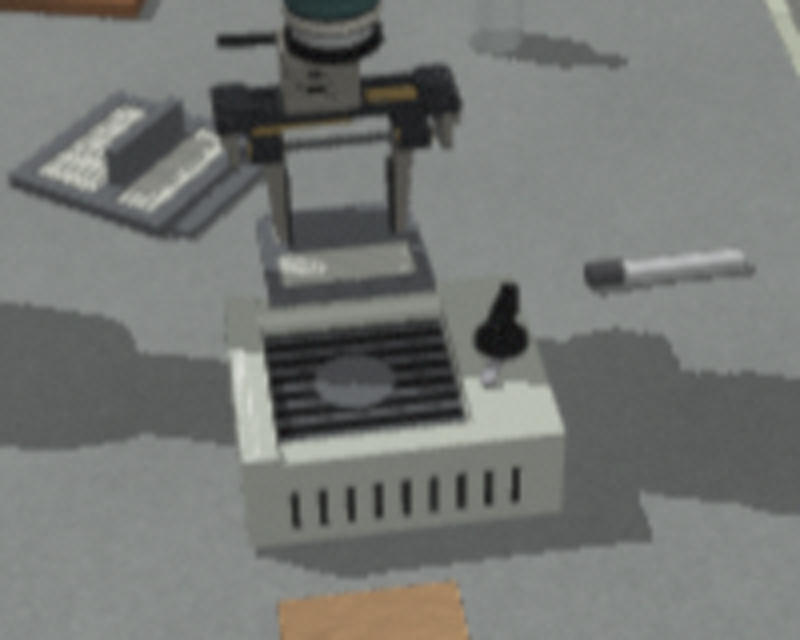

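>>> arm_command --series '[{"dx": 3,"dy": 0,"dz": 0,"yaw": 0,"hand": 80},{"dx": 3,"dy": 0,"dz": 0,"yaw": 0,"hand": 80},{"dx": 0,"dy": 0,"dz": 0,"yaw": 0,"hand": 80}]'

```text
t: 9.35
tool_pos: [478.5, -51.0, 105.4]
orientation: [0.474, 0.525, -0.474, 0.525]
ft_force: [0.1, 4.1, 1.5]
width: 0.869
```

>>> arm_command --series '[{"dx": -10,"dy": 0,"dz": 0,"yaw": 0,"hand": 80},{"dx": -20,"dy": 0,"dz": 0,"yaw": 0,"hand": 80},{"dx": -20,"dy": 0,"dz": 0,"yaw": 0,"hand": 80},{"dx": -15,"dy": 0,"dz": 0,"yaw": 0,"hand": 80},{"dx": -5,"dy": 0,"dz": 0,"yaw": 0,"hand": 80},{"dx": 0,"dy": 0,"dz": 0,"yaw": 0,"hand": 80}]'

```text
t: 9.95
tool_pos: [478.3, -52.6, 176.1]
orientation: [0.475, 0.524, -0.474, 0.525]
ft_force: [0.6, 0.3, -3.5]
width: 0.868
```

```bash
python3 -c "
from pl import *
go((468,-53,107),0.102)
im,d=robot.snapshot('side');cv2.imwrite('pics/g.png',cv2.resize(im[130:290,220:420],None,fx=4,fy=4,interpolation=cv2.INTER_CUBIC))
W=cloud('side',d)
im,d=robot.snapshot('top');W2=cloud('top',d);cv2.imwrite('pics/g2.png',cv2.resize(im[130:290,220:420],None,fx=4,fy=4,interpolation=cv2.INTER_CUBIC))
for n,w_ in(('s',W),('t',W2)):
  P=w_.reshape(-1,3)
  # frame coords: origin tcp(478,-51), frame x dir
  a=0.102-np.pi/2; e=np.array([np.cos(a),np.sin(a)]);f=np.array([-e[1],e[0]])
  q=(P[:,:2]-[478.5,-51]);X=q@e;Y=q@f
  for x0 in range(-80,85,10):
    m=(abs(X-x0)<5)&(abs(Y)<35)&(P[:,2]>95)&(P[:,2]<165)
    if m.sum()>3: print(n,x0,m.sum(),np.median(P[m,2]).round(1))
"
```

```text
t 9.95 tcp [478.3 -52.6 176.1] jawdeg 5.7 xaxis [ 0.001 -0.    -1.   ] F [ 0.6  0.3 -3.5] w 0.868 j7 0.3
 shift in current tool axes [ 69.1 -10.4  -0.6]  yaw -0.002 alt 3.14 -3.143
s 10 65 159.1
s 20 47 155.5
s 30 24 157.4
s 40 31 159.5
s 50 25 161.5
s 60 18 163.3
s 80 42 161.5
t -60 102 129.6
t -50 27 131.5
```

View pics/g.png

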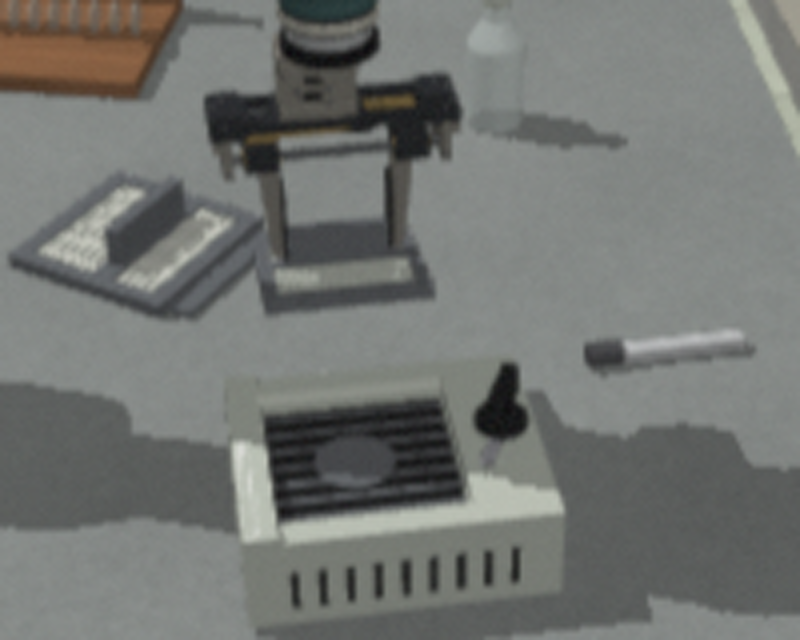

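>>> arm_command --series '[{"dx": 0,"dy": 0,"dz": 0,"yaw": -0.1,"hand": 80},{"dx": 0,"dy": 0,"dz": 0,"yaw": -0.14,"hand": 80},{"dx": 0,"dy": 0,"dz": 0,"yaw": -0.14,"hand": 80},{"dx": 0,"dy": 0,"dz": 0,"yaw": -0.14,"hand": 80},{"dx": 0,"dy": 0,"dz": 0,"yaw": -0.14,"hand": 80},{"dx": 0,"dy": 0,"dz": 0,"yaw": -0.14,"hand": 80},{"dx": 0,"dy": 0,"dz": 0,"yaw": -0.14,"hand": 80},{"dx": 0,"dy": 0,"dz": 0,"yaw": -0.14,"hand": 80},{"dx": 0,"dy": 0,"dz": 0,"yaw": -0.14,"hand": 80},{"dx": 0,"dy": 0,"dz": 0,"yaw": -0.14,"hand": 80},{"dx": 0,"dy": 0,"dz": 0,"yaw": -0.14,"hand": 80},{"dx": 0,"dy": 0,"dz": 0,"yaw": -0.07,"hand": 80}]'

```text
t: 11.25
tool_pos: [477.3, -52.2, 174.4]
orientation: [-0.037, 0.707, 0.037, 0.705]
ft_force: [0.0, 0.0, -2.4]
width: 0.869
```

```bash
python3 -c "
from pl import *
go((490.5,-206.8,165),np.pi/2+0.102)
"
```

```text
t 11.25 tcp [477.3 -52.2 174.4] jawdeg 96.0 xaxis [-0.002 -0.    -1.   ] F [ 0.   0.  -2.4] w 0.869 j7 1.77
 shift in current tool axes [   9.4 -155.2   -2.9]  yaw 0.002 alt 3.144 -3.139
```

>>> arm_command --series '[{"dx": 0,"dy": -10,"dz": -3,"yaw": 0.002,"hand": 80},{"dx": 0,"dy": -20,"dz": 0,"yaw": 0,"hand": 80},{"dx": 0,"dy": -25,"dz": 0,"yaw": 0,"hand": 80},{"dx": 0,"dy": -25,"dz": 0,"yaw": 0,"hand": 80},{"dx": 0,"dy": -25,"dz": 0,"yaw": 0,"hand": 80},{"dx": 0,"dy": -25,"dz": 0,"yaw": 0,"hand": 80},{"dx": 0,"dy": -15,"dz": 0,"yaw": 0,"hand": 80},{"dx": 0,"dy": -8,"dz": 0,"yaw": 0,"hand": 80},{"dx": 0,"dy": -2,"dz": 0,"yaw": 0,"hand": 80},{"dx": 0,"dy": 0,"dz": 0,"yaw": 0,"hand": 80}]'

```text
t: 12.25
tool_pos: [490.0, -206.2, 175.2]
orientation: [-0.034, 0.707, 0.035, 0.706]
ft_force: [-0.5, 0.0, -2.8]
width: 0.869
```

```bash
cat > chk.py <<'E'
from pl import *
import sys
S=(484,-207.5,0.102)
th=float(sys.argv[1]);tag=sys.argv[2]
o,R=st();p=o["tool_pos"];a=np.arctan2(R[1,1],R[0,1])-np.pi/2
print("seat-frame tcp",np.r_[np.array([[np.cos(S[2]),np.sin(S[2])],[-np.sin(S[2]),np.cos(S[2])]])@(p[:2]-S[:2]),p[2]-70].round(1),"yaw err",round(a-S[2],4))
def T(pts):
    q=np.array(pts,float);x=q[:,0];z=q[:,2]-36.5
    return fr(p[0],p[1],a,p[2],np.c_[x*np.cos(th)-z*np.sin(th),q[:,1],x*np.sin(th)+z*np.cos(th)])
polys=[(T(rect(-57,75,-65,65,12)),(0,0,255)),(T(rect(-75,-57,-55,55,6)),(0,255,255)),(T(rect(-75,75,-65,65,0)),(255,0,0))]
sp=[(fr(*S,70,rect(-65,77,-68,68,13)),(0,255,0)),(fr(*S,70,rect(-95,-65,-95,95,19)),(0,255,0))]
for n,b,s in(("top",(150,270,350,460),5),("side",(160,300,260,400),4.3)):
    im,d=robot.snapshot(n);overlay(im,n,polys+sp,b,s,f"pics/{tag}_{n}.png");overlay(im,n,[],b,s,f"pics/{tag}_{n}_raw.png")
h=np.hstack([cv2.resize(cv2.imread(f"pics/{tag}_side{x}.png"),(400,400)) for x in("","_raw")])
cv2.imwrite(f"pics/{tag}_s.png",h)
h=np.hstack([cv2.resize(cv2.imread(f"pics/{tag}_top{x}.png"),(400,436)) for x in("","_raw")])
cv2.imwrite(f"pics/{tag}_t.png",h)
E
python3 chk.py 0.2 k; python3 -c "
from pl import *
go((490.5,-206.8,165),np.pi/2+0.102)"
```

```text
seat-frame tcp [  6.1   0.7 105.2] yaw err -0.0044
t 12.35 tcp [ 490.3 -205.5  175.4] jawdeg 95.7 xaxis [-0.     0.001 -1.   ] F [-0.5  0.2 -3.3] w 0.865 j7 2.11
 shift in current tool axes [10.4 -1.3  0.1]  yaw -0.003 alt 3.139 -3.145
```

View pics/k_s.png

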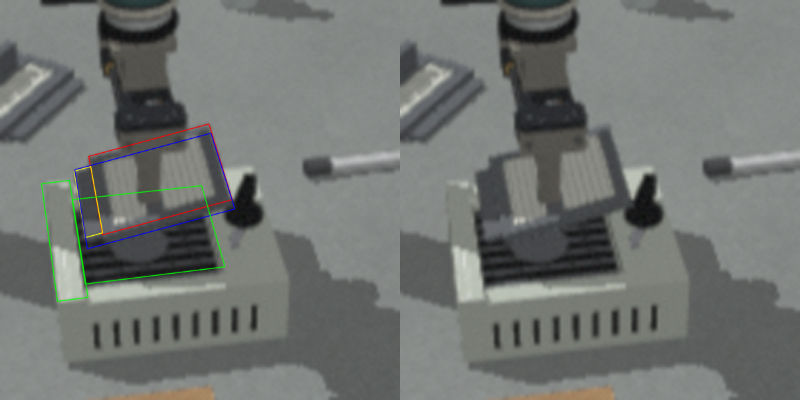

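View pics/k_t.png

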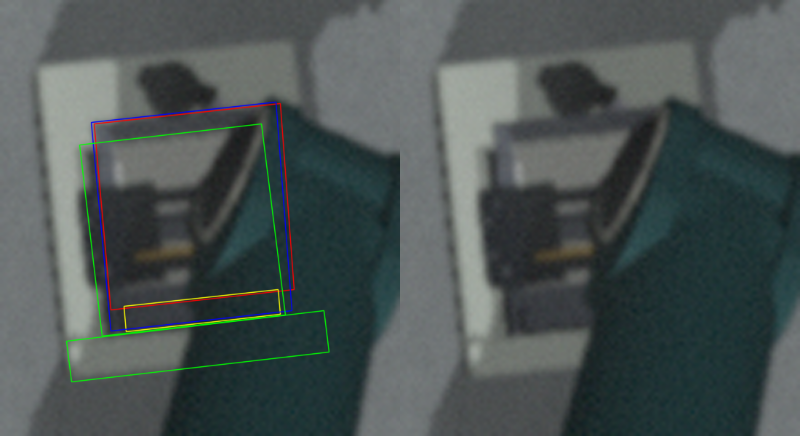

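```bash
python3 -c "
import cv2
a=cv2.imread('pics/k_top_raw.png');b=cv2.imread('pics/k_top.png')
f=lambda i:cv2.convertScaleAbs(cv2.resize(i[130:480,90:400],(395,446),interpolation=cv2.INTER_CUBIC),alpha=1.8,beta=-30)
cv2.imwrite('pics/k_z.png',cv2.hconcat([f(b),f(a)]))"
```

```text
(no output)
```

View pics/k_z.png

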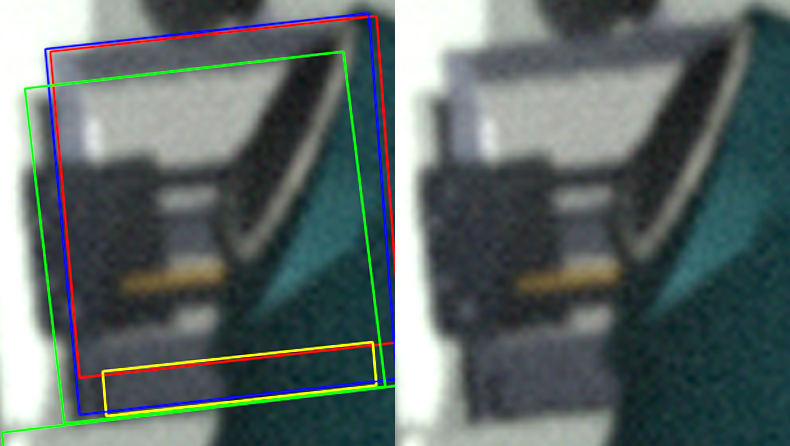

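>>> arm_command --series '[{"dx": 5,"dy": -1.3,"dz": 0,"yaw": -0.003,"hand": 80},{"dx": 10,"dy": 0,"dz": 0,"yaw": 0,"hand": 80},{"dx": 10,"dy": 0,"dz": 0,"yaw": 0,"hand": 80},{"dx": 5,"dy": 0,"dz": 0,"yaw": 0,"hand": 80},{"dx": 0,"dy": 0,"dz": 0,"yaw": 0,"hand": 80}]'

```text
t: 12.85
tool_pos: [489.7, -207.4, 144.3]
orientation: [-0.035, 0.707, 0.036, 0.705]
ft_force: [-1.1, 0.5, -2.6]
width: 0.869
```

```bash
python3 chk.py 0.2 l; python3 -c "
from pl import *
go((490.5,-208,145),np.pi/2+0.102)"
```

```text
seat-frame tcp [ 5.6 -0.5 74.3] yaw err -0.0008
t 12.95 tcp [ 490.4 -207.8  145.4] jawdeg 95.8 xaxis [-0.  0. -1.] F [ 0.  -0.1 -2.5] w 0.868 j7 2.13
 shift in current tool axes [ 0.4 -0.2  0. ]  yaw -0.001 alt 3.141 -3.142
```

View pics/l_side.png

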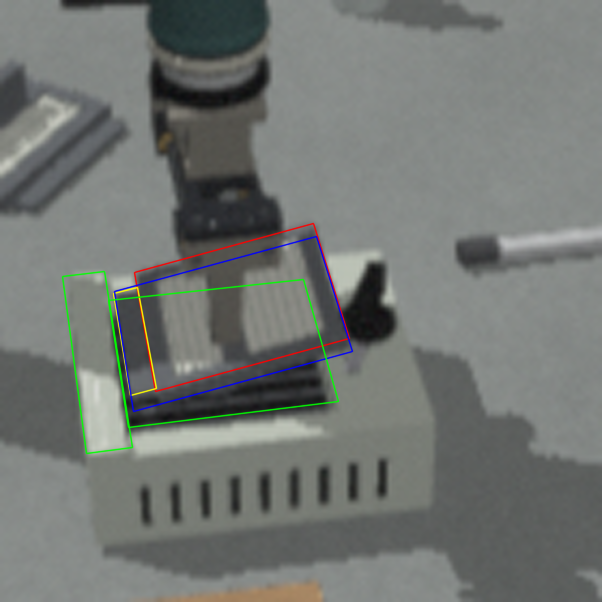

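View pics/l_t.png

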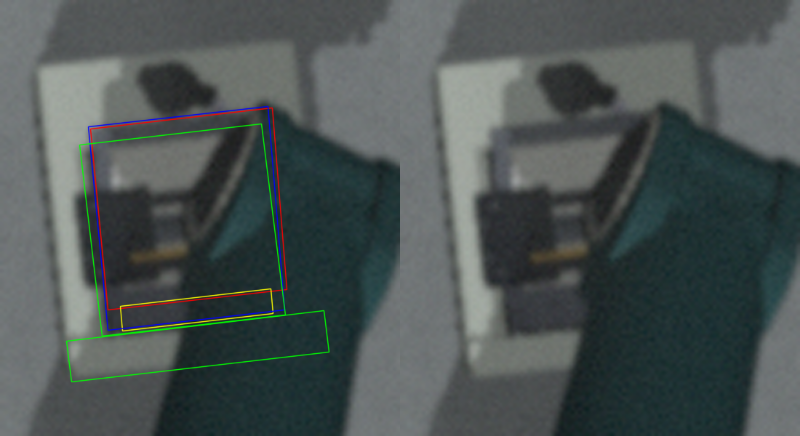

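>>> arm_command --series '[{"dx": 4,"dy": 0,"dz": 0,"yaw": 0,"hand": 80},{"dx": 5,"dy": 0,"dz": 0,"yaw": 0,"hand": 80},{"dx": 2,"dy": 0,"dz": 0,"yaw": 0,"hand": 80},{"dx": 0,"dy": 0,"dz": 0,"yaw": 0,"hand": 80}]'

```text
t: 13.35
tool_pos: [490.2, -207.7, 134.2]
orientation: [-0.036, 0.706, 0.036, 0.706]
ft_force: [-0.5, 0.3, -2.5]
width: 0.867
```

>>> arm_command --series '[{"dx": 3,"dy": 0,"dz": 0,"yaw": 0,"hand": 80},{"dx": 3,"dy": 0,"dz": 0,"yaw": 0,"hand": 80},{"dx": 0,"dy": 0,"dz": 0,"yaw": 0,"hand": 80}]'

```text
t: 13.65
tool_pos: [490.2, -207.7, 128.1]
orientation: [-0.036, 0.706, 0.036, 0.706]
ft_force: [-0.2, 0.2, -2.6]
width: 0.867
```

```bash
python3 chk.py 0.2 m; python3 -c "
from pl import *
go((490.5,-208,125),np.pi/2+0.102)"
```

```text
seat-frame tcp [ 6.1 -0.8 58.1] yaw err -0.0009
t 13.75 tcp [ 490.4 -207.8  128.5] jawdeg 95.8 xaxis [-0.  0. -1.] F [ 1.1  0.1 -2. ] w 0.867 j7 2.13
 shift in current tool axes [ 3.5 -0.2  0.1]  yaw -0.001 alt 3.141 -3.143
```

View pics/m_s.png

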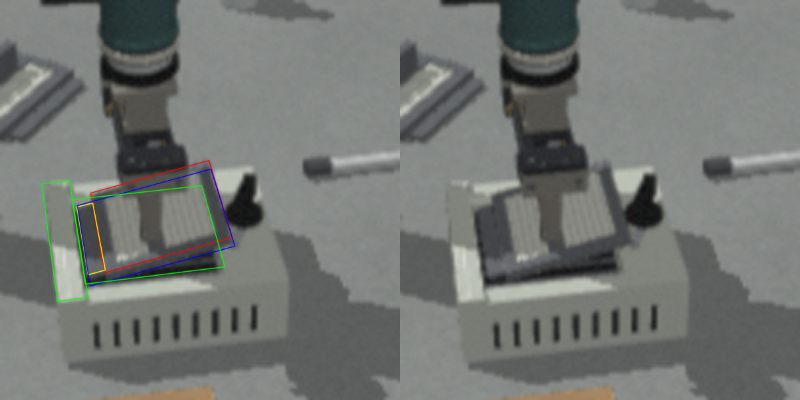

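>>> arm_command --series '[{"dx": 3,"dy": 0,"dz": 0,"yaw": 0,"hand": 80},{"dx": 0,"dy": 0,"dz": 0,"yaw": 0,"hand": 80}]'

```text
t: 13.95
tool_pos: [490.3, -207.7, 125.3]
orientation: [-0.036, 0.706, 0.036, 0.706]
ft_force: [1.2, 1.0, -3.8]
width: 0.867
```

>>> arm_command --series '[{"dx": 2,"dy": 0,"dz": 0,"yaw": 0,"hand": 80},{"dx": 0,"dy": 0,"dz": 0,"yaw": 0,"hand": 80}]'

```text
t: 14.15
tool_pos: [490.3, -207.7, 123.3]
orientation: [-0.036, 0.706, 0.036, 0.706]
ft_force: [-0.1, -0.3, -2.7]
width: 0.869
```

>>> arm_command --series '[{"dx": 0,"dy": 0,"dz": -3,"yaw": 0,"hand": 80},{"dx": 0,"dy": 0,"dz": -3,"yaw": 0,"hand": 80},{"dx": 0,"dy": 0,"dz": -2,"yaw": 0,"hand": 80},{"dx": 0,"dy": 0,"dz": 0,"yaw": 0,"hand": 80}]'

```text
t: 14.55
tool_pos: [482.1, -208.7, 123.6]
orientation: [-0.036, 0.706, 0.036, 0.706]
ft_force: [-0.0, -0.1, -2.9]
width: 0.868
```

>>> arm_command --series '[{"dx": 0,"dy": 0,"dz": -3,"yaw": 0,"hand": 80},{"dx": 0,"dy": 0,"dz": -2,"yaw": 0,"hand": 80},{"dx": 0,"dy": 0,"dz": 0,"yaw": 0,"hand": 80}]'

```text
t: 14.85
tool_pos: [477.1, -209.2, 123.6]
orientation: [-0.036, 0.706, 0.036, 0.706]
ft_force: [0.3, -0.4, -2.6]
width: 0.867
```

```bash
python3 chk.py 0.2 n
```

```text
seat-frame tcp [-7.  -1.  53.6] yaw err -0.0012
```

View pics/n_s.png

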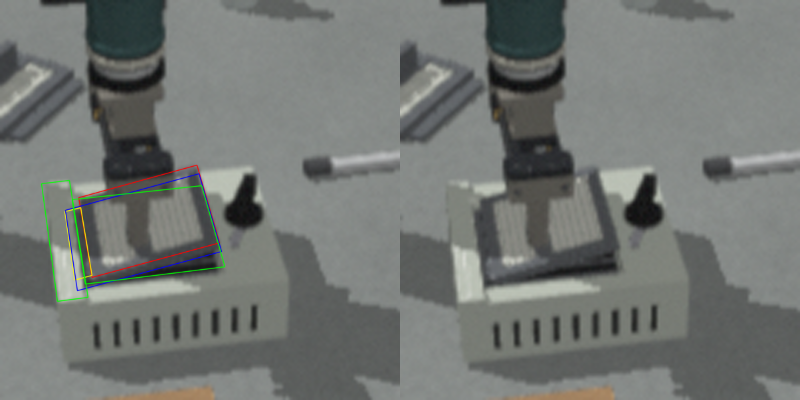

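View pics/n_t.png

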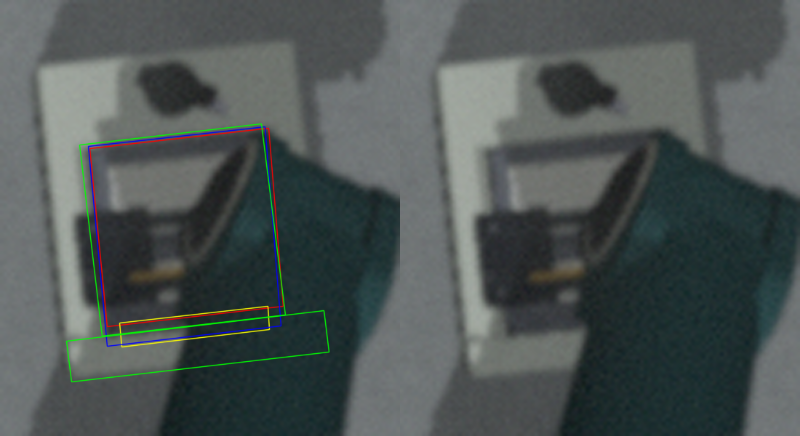

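>>> arm_command --series '[{"dx": 2,"dy": 0,"dz": 0,"yaw": 0,"hand": 80},{"dx": 2,"dy": 0,"dz": 0.7,"yaw": 0,"hand": 80},{"dx": 2,"dy": 0,"dz": 1.1,"yaw": 0,"hand": 80},{"dx": 0,"dy": 0,"dz": 0,"yaw": 0,"hand": 80}]'

```text
t: 15.35
tool_pos: [480.7, -209.0, 117.9]
orientation: [-0.036, 0.705, 0.036, 0.707]
ft_force: [3.3, 0.2, 1.8]
width: 0.868
```

>>> arm_command --series '[{"dx": 1.5,"dy": 0,"dz": 0.9,"yaw": 0,"hand": 80},{"dx": 1.5,"dy": 0,"dz": 0.9,"yaw": 0,"hand": 80},{"dx": 1.5,"dy": 0,"dz": 0.9,"yaw": 0,"hand": 80},{"dx": 0,"dy": 0,"dz": 0,"yaw": 0,"hand": 80}]'

```text
t: 15.75
tool_pos: [482.1, -208.7, 112.9]
orientation: [-0.036, 0.706, 0.036, 0.706]
ft_force: [2.8, -0.3, 1.5]
width: 0.87
```

```bash
python3 chk.py 0.1 p
```

```text
seat-frame tcp [-2.  -1.  42.9] yaw err -0.0005
```

View pics/p_s.png

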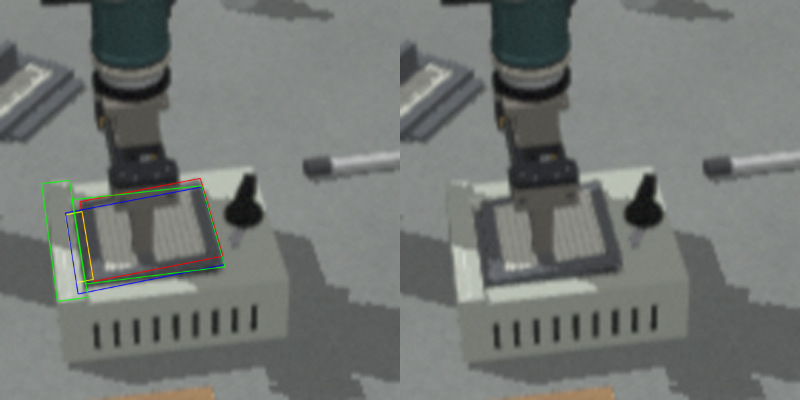

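>>> arm_command --series '[{"dx": 1.5,"dy": 0,"dz": 0.9,"yaw": 0,"hand": 80},{"dx": 1.5,"dy": 0,"dz": 0.9,"yaw": 0,"hand": 80},{"dx": 1.5,"dy": 0,"dz": 0.8,"yaw": 0,"hand": 80},{"dx": 0,"dy": 0,"dz": 0,"yaw": 0,"hand": 80}]'

```text
t: 16.25
tool_pos: [483.5, -208.8, 108.3]
orientation: [-0.035, 0.707, 0.035, 0.706]
ft_force: [-0.3, -1.9, 3.1]
width: 0.867
```

>>> arm_command --series '[{"dx": 1,"dy": 0,"dz": 0.4,"yaw": 0,"hand": 80},{"dx": 1,"dy": 0,"dz": 0,"yaw": 0,"hand": 80},{"dx": 0,"dy": 0,"dz": 0,"yaw": 0,"hand": 80},{"dx": 0,"dy": 0,"dz": 0,"yaw": 0,"hand": 80}]'

```text
t: 16.65
tool_pos: [484.4, -208.7, 106.3]
orientation: [-0.036, 0.707, 0.036, 0.706]
ft_force: [-1.6, -2.5, 1.7]
width: 0.867
```

```bash
python3 chk.py 0.0 q
```

```text
seat-frame tcp [ 0.3 -1.2 36.3] yaw err -0.0014
```

View pics/q_s.png

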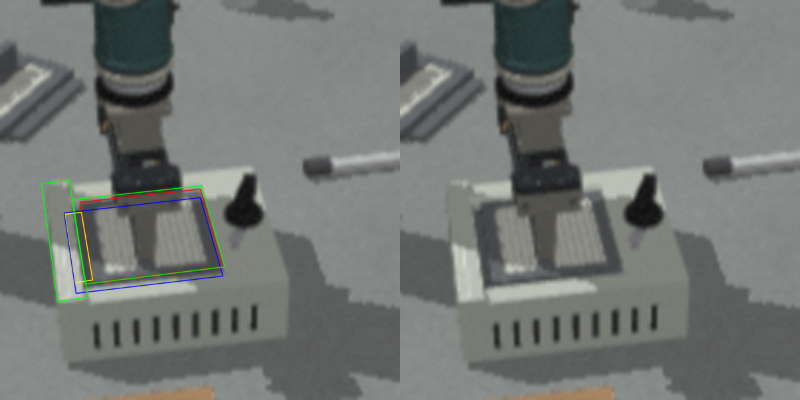

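View pics/q_t.png

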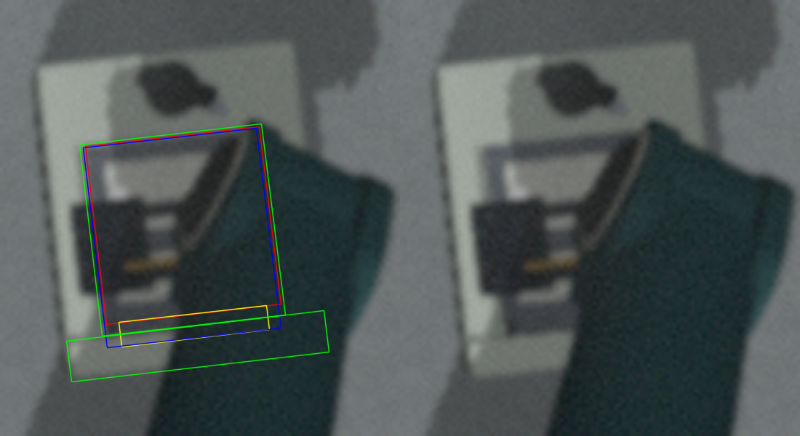

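>>> arm_command --series '[{"dx": 1,"dy": 0,"dz": 0,"yaw": 0,"hand": 80},{"dx": 0,"dy": 0,"dz": 0,"yaw": 0,"hand": 80}]'

```text
t: 16.95
tool_pos: [484.5, -208.7, 106.2]
orientation: [-0.035, 0.707, 0.036, 0.706]
ft_force: [-4.6, -2.6, 9.0]
width: 0.867
```

>>> arm_command --series '[{"dx": 1,"dy": 0,"dz": 0,"yaw": 0,"hand": 80},{"dx": 0,"dy": 0,"dz": 0,"yaw": 0,"hand": 80}]'

```text
t: 17.15
tool_pos: [484.5, -208.7, 106.1]
orientation: [-0.035, 0.706, 0.036, 0.706]
ft_force: [-6.9, -1.5, 17.7]
width: 0.868
```

>>> arm_command --series '[{"dx": 1,"dy": 0,"dz": 0,"yaw": 0,"hand": 80},{"dx": 0,"dy": 0,"dz": 0,"yaw": 0,"hand": 80}]'

```text
t: 17.35
tool_pos: [484.6, -208.7, 106.0]
orientation: [-0.035, 0.706, 0.036, 0.706]
ft_force: [-8.7, -1.7, 24.7]
width: 0.867
```

>>> arm_command --series '[{"dx": -2.5,"dy": 0,"dz": 0,"yaw": 0,"hand": 80},{"dx": 0,"dy": 0,"dz": 0,"yaw": 0,"hand": 90},{"dx": 0,"dy": 0,"dz": 0,"yaw": 0,"hand": 100},{"dx": 0,"dy": 0,"dz": 0,"yaw": 0,"hand": 100},{"dx": 0,"dy": 0,"dz": 0,"yaw": 0,"hand": 100}]'

```text
t: 17.85
tool_pos: [485.1, -208.0, 105.8]
orientation: [-0.036, 0.706, 0.036, 0.706]
ft_force: [-0.7, 0.4, -0.8]
width: 1.003
```

>>> arm_command --series '[{"dx": -5,"dy": 0,"dz": 0,"yaw": 0,"hand": 100},{"dx": -15,"dy": 0,"dz": 0,"yaw": 0,"hand": 100},{"dx": -30,"dy": 0,"dz": 0,"yaw": 0,"hand": 100},{"dx": -30,"dy": 0,"dz": 0,"yaw": 0,"hand": 100},{"dx": -20,"dy": 50,"dz": -20,"yaw": 0,"hand": 100},{"dx": 0,"dy": 50,"dz": -20,"yaw": 0,"hand": 100},{"dx": 0,"dy": 50,"dz": 0,"yaw": 0,"hand": 100},{"dx": 0,"dy": 0,"dz": 0,"yaw": 0,"hand": 100}]'

```text
t: 18.65
tool_pos: [434.3, -66.9, 204.0]
orientation: [-0.038, 0.706, 0.04, 0.706]
ft_force: [0.1, -0.3, 0.2]
width: 1.0
```

```bash
cat > fin.py <<'E'
from pl import *
import sys
S=(484,-207.5,0.102);tag=sys.argv[1]
o,R=st();print(o["t"],o["tool_pos"].round(1),o["ft_force"].round(1),o["width"])
polys=[(fr(*S,70,rect(-57,75,-65,65,12)),(0,0,255)),(fr(*S,70,rect(-6,6,-40,40,42)),(0,0,255)),(fr(*S,70,rect(-65,77,-68,68,13)),(0,255,0))]
for n,b in(("top",(150,260,350,460)),("side",(180,300,265,385))):
    im,d=robot.snapshot(n);overlay(im,n,polys,b,3.6,"a.png");overlay(im,n,[],b,3.6,"b.png")
    cv2.imwrite(f"pics/{tag}_{n}.png",cv2.hconcat([cv2.imread("a.png"),cv2.imread("b.png")]))
    W=cloud(n,d).reshape(-1,3);c,s=np.cos(S[2]),np.sin(S[2]);q=W[:,:2]-S[:2];X=q@[c,s];Y=q@[-s,c];Z=W[:,2]-70
    for x0,x1,y0,y1 in[(-52,-12,-60,60),(15,70,-60,60),(15,40,-60,60),(45,70,-60,60),(-50,70,20,60),(-50,70,-60,-20)]:
        m=(X>x0)&(X<x1)&(Y>y0)&(Y<y1)&(Z>-10)&(Z<25);print(n,(x0,x1,y0,y1),m.sum(),np.median(Z[m]).round(1))
    m=(X>85)&(X<130)&(abs(Y)>50)&(abs(Y)<85)&(Z>0)&(Z<25);print("ledge",np.median(Z[m]).round(1))
    for k in("knob_grip","catch_tip","filter_center","tongue_tip","filter_handle"):
        for r in robot.landmark_of(n,k):
            w_=w(n,r["centre"]);dd=w_[:2]-S[:2];print(n,k,round(r["p"],2),w_.round(0),"seat:",np.round([dd@[c,s],dd@[-s,c],w_[2]-70],0))
E
python3 fin.py r
```

```text
18.65 [434.3 -66.9 204. ] [ 0.1 -0.3  0.2] 0.9995210725836459
top (-52, -12, -60, 60) 416 9.9
top (15, 70, -60, 60) 917 9.7
top (15, 40, -60, 60) 416 9.4
top (45, 70, -60, 60) 418 10.3
top (-50, 70, 20, 60) 372 10.0
top (-50, 70, -60, -20) 627 10.0
ledge 12.5
top knob_grip 0.65 [645. 408.  -1.] seat: [222. 595. -71.]
top knob_grip 0.63 [ 595. -200.  114.] seat: [111.  -4.  44.]
top catch_tip 0.67 [ 578. -240.   87.] seat: [ 90. -42.  17.]
top catch_tip 0.61 [449. 425.   0.] seat: [ 30. 633. -70.]
top filter_center 0.93 [ 488. -211.   78.] seat: [ 4. -4.  8.]
top filter_center 0.73 [296. 193.   8.] seat: [-146.  417.  -62.]
top tongue_tip 0.93 [ 409. -215.   71.] seat: [-75.   1.   1.]
top tongue_tip 0.64 [382. 138.   1.] seat: [-66. 354. -69.]
top filter_handle 0.64 [448. 425.   1.] seat: [ 29. 632. -69.]
top filter_handle 0.57 [302. 192.  37.] seat: [-141.  416.  -33.]
side (-52, -12, -60, 60) 356 10.3
side (15, 70, -60, 60) 488 10.9
side (15, 40, -60, 60) 222 10.5
side (45, 70, -60, 60) 224 11.5
side (-50, 70, 20, 60) 303 11.9
side (-50, 70, -60, -20) 351 9.8
ledge 12.8
side knob_grip 0.54 [ 588. -199.  115.] seat: [105.  -2.  45.]
side catch_tip 0.57 [ 581. -240.   90.] seat: [ 93. -42.  20.]
side filter_center 0.92 [ 485. -212.   75.] seat: [ 0. -4.  5.]
side filter_center 0.62 [303. 193.   8.] seat: [-139.  416.  -62.]
side tongue_tip 0.96 [384. 132.   2.] seat: [-65. 348. -68.]
side tongue_tip 0.85 [ 411. -215.   71.] seat: [-73.  -0.   1.]
side filter_handle 0.89 [ 484. -210.  101.] seat: [ 0. -3. 31.]
side filter_handle 0.57 [308. 188.  39.] seat: [-134.  412.  -31.]
side filter_handle 0.47 [ 484. -451.    4.] seat: [ -25. -243.  -66.]
```

View pics/r_top.png

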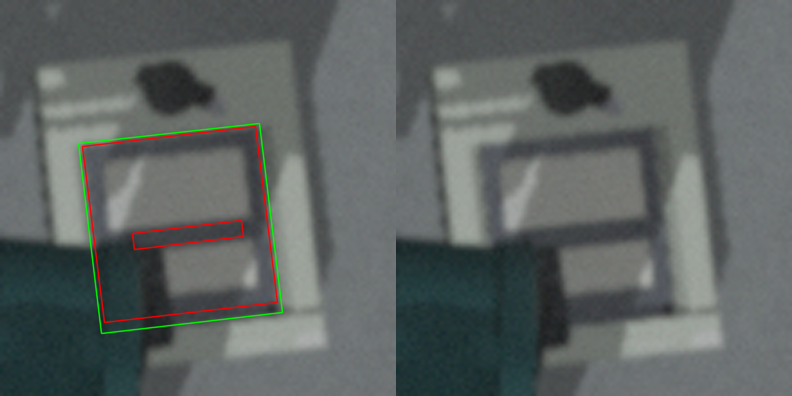

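View pics/r_side.png

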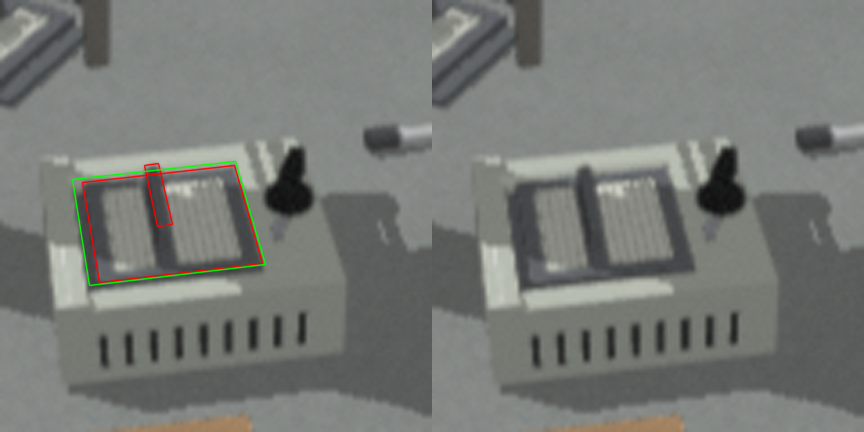

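```bash
cat > kb.py <<'E'
from h import *
import sys
S=(484,-207.5,0.102);op=float(sys.argv[1]);ox=float(sys.argv[2]);oy=float(sys.argv[3])
c,s=np.cos(S[2]),np.sin(S[2]);A=(S[0]+111*c+ox,S[1]+111*s+oy)
b=S[2]+op
pol=[(fr(*A,b,70,rect(-28,28,-7,7,60)),(0,0,255)),(fr(*A,b,70,rect(-28,28,-7,7,30)),(0,160,255)),(fr(*A,b,70,[(20*np.cos(a),20*np.sin(a),30) for a in np.linspace(0,6.28,24)]),(0,255,0)),(fr(*A,b,70,rect(-44,-20,-5,5,21)),(255,0,255))]
print(A,b)
out=[]
for n,bx in(("top",(157,197,375,425)),("side",(205,255,325,375))):
    im,d=robot.snapshot(n);f=lambda i:i
    overlay(im,n,pol,bx,8,"a.png");overlay(im,n,[],bx,8,"b.png")
    out.append(cv2.resize(cv2.hconcat([cv2.imread("a.png"),cv2.imread("b.png")]),(760,304 if n=="top" else 380)))
cv2.imwrite(sys.argv[4],cv2.convertScaleAbs(cv2.resize(cv2.vconcat(out),(668,600)),alpha=1.5))
E
python3 kb.py 1.15 0 0 pics/kb1.png
```

```text
(np.float64(594.4230784512895), np.float64(-196.19762213778205)) 1.252
```

View pics/kb1.png

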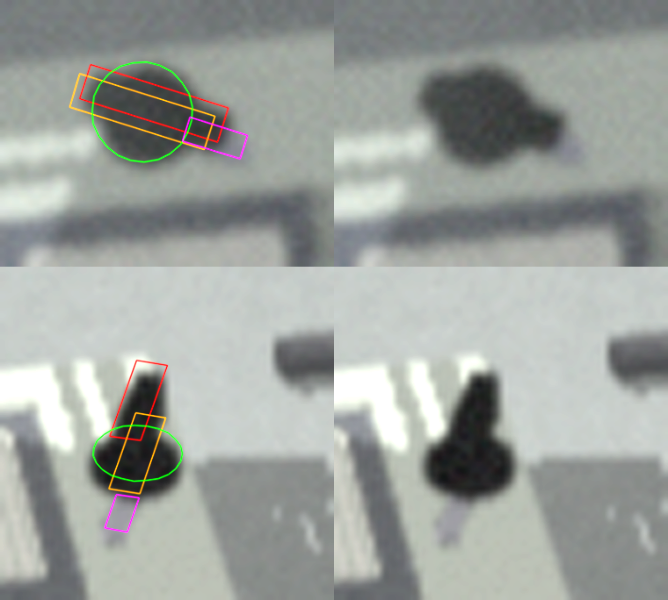

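```bash
python3 kb.py 1.08 -1.5 -1.8 pics/kb2.png
```

```text
(np.float64(592.9230784512895), np.float64(-197.99762213778206)) 1.1820000000000002
```

View pics/kb2.png

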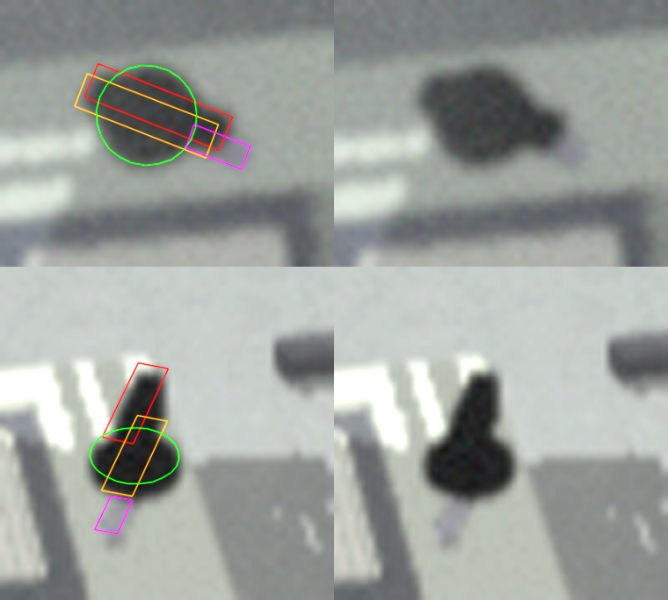

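>>> arm_command --series '[{"dx": 0,"dy": 0,"dz": 0,"yaw": 0.1,"hand": 60},{"dx": 0,"dy": 0,"dz": 0,"yaw": 0.15,"hand": 60},{"dx": 0,"dy": 0,"dz": 0,"yaw": 0.15,"hand": 60},{"dx": 0,"dy": 0,"dz": 0,"yaw": 0.15,"hand": 60},{"dx": 0,"dy": 0,"dz": 0,"yaw": 0.15,"hand": 60},{"dx": 0,"dy": 0,"dz": 0,"yaw": 0.15,"hand": 60},{"dx": 0,"dy": 0,"dz": 0,"yaw": 0.15,"hand": 60},{"dx": 0,"dy": 0,"dz": 0,"yaw": 0.15,"hand": 60},{"dx": 0,"dy": 0,"dz": 0,"yaw": 0.15,"hand": 60},{"dx": 0,"dy": 0,"dz": 0,"yaw": 0.15,"hand": 60},{"dx": 0,"dy": 0,"dz": 0,"yaw": 0.15,"hand": 60},{"dx": 0,"dy": 0,"dz": 0,"yaw": 0.15,"hand": 60}]'

```text
t: 20.65
tool_pos: [435.1, -72.7, 203.5]
orientation: [0.521, 0.479, -0.521, 0.479]
ft_force: [0.2, 0.0, 0.2]
width: 0.597
```

>>> arm_command --series '[{"dx": 0,"dy": 0,"dz": 0,"yaw": 0.15,"hand": 60},{"dx": 0,"dy": 0,"dz": 0,"yaw": 0.15,"hand": 60},{"dx": 0,"dy": 0,"dz": 0,"yaw": 0,"hand": 60}]'

```text
t: 20.95
tool_pos: [435.1, -72.7, 203.5]
orientation: [0.585, 0.397, -0.585, 0.397]
ft_force: [-1.0, -0.7, -0.1]
width: 0.596
```

```bash
python3 -c "
from pl import *
go((593.3,-197.5,171),-0.349)"
```

```text
t 20.95 tcp [435.1 -72.7 203.5] jawdeg -21.7 xaxis [ 0. -0. -1.] F [-1.  -0.7 -0.1] w 0.596 j7 -0.21
 shift in current tool axes [ 32.5 193.1  57.5]  yaw -0.029 alt 3.112 -3.171
```

>>> arm_command --series '[{"dx": 0,"dy": 15,"dz": 4,"yaw": 0,"hand": 60},{"dx": 0,"dy": 30,"dz": 9,"yaw": 0,"hand": 60},{"dx": 0,"dy": 35,"dz": 11,"yaw": 0,"hand": 60},{"dx": 0,"dy": 35,"dz": 11,"yaw": 0,"hand": 60},{"dx": 0,"dy": 35,"dz": 11,"yaw": 0,"hand": 60},{"dx": 10,"dy": 28,"dz": 8,"yaw": 0,"hand": 60},{"dx": 15,"dy": 15,"dz": 3,"yaw": -0.029,"hand": 60},{"dx": 8,"dy": 0,"dz": 0,"yaw": 0,"hand": 60},{"dx": 0,"dy": 0,"dz": 0,"yaw": 0,"hand": 60}]'

```text
t: 21.85
tool_pos: [592.0, -196.4, 168.7]
orientation: [-0.578, -0.407, 0.58, -0.405]
ft_force: [-0.5, 0.5, 0.1]
width: 0.599
```

```bash
python3 -c "
from pl import *
go((593.3,-197.5,122),-0.349)
im,_=robot.snapshot('side');cv2.imwrite('pics/v.png',cv2.resize(im[150:290,280:420],None,fx=4.2,fy=4.2,interpolation=cv2.INTER_CUBIC))"
```

```text
t 21.85 tcp [ 592.  -196.4  168.7] jawdeg -19.9 xaxis [-0.004  0.001 -1.   ] F [-0.5  0.5  0.1] w 0.599 j7 0.12
 shift in current tool axes [46.7  1.8  0.6]  yaw 0.001 alt 3.143 -3.14
```

View pics/v.png

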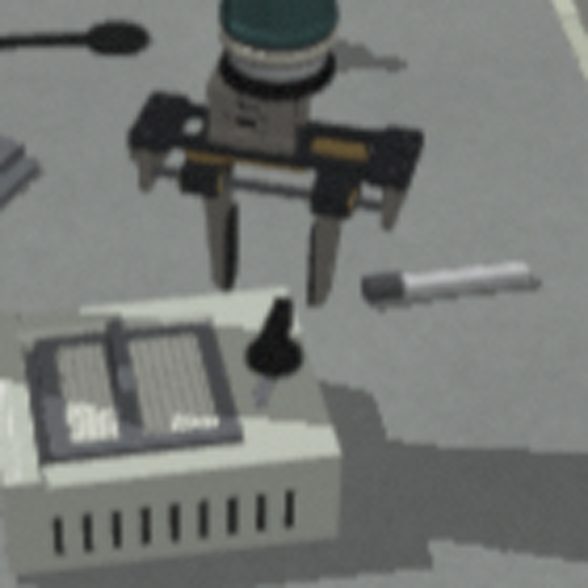

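>>> arm_command --grip_force 25 --series '[{"dx": 10,"dy": 0,"dz": 0,"yaw": 0,"hand": 60},{"dx": 15,"dy": 0.5,"dz": 0,"yaw": 0,"hand": 60},{"dx": 12,"dy": 0,"dz": 0,"yaw": 0,"hand": 60},{"dx": 6,"dy": 0,"dz": 0,"yaw": 0,"hand": 60},{"dx": 2,"dy": 0,"dz": 0,"yaw": 0,"hand": 60},{"dx": 0,"dy": 0,"dz": 0,"yaw": 0,"hand": 60}]'

```text
t: 22.5
tool_pos: [593.7, -197.2, 125.1]
orientation: [-0.579, -0.406, 0.579, -0.405]
ft_force: [0.2, 0.2, -0.4]
width: 0.595
```

```bash
python3 -c "
from pl import *
go((593.3,-197.5,122),-0.349)"
```

```text
t 22.5 tcp [ 593.7 -197.2  125.1] jawdeg -20.0 xaxis [-0.001  0.    -1.   ] F [ 0.2  0.2 -0.4] w 0.595 j7 0.15
 shift in current tool axes [ 3.1 -0.3  0.5]  yaw -0.0 alt 3.142 -3.142
```

>>> arm_command --series '[{"dx": 0,"dy": 0,"dz": 0,"yaw": 0,"hand": 30},{"dx": 0,"dy": 0,"dz": 0,"yaw": 0,"hand": 5},{"dx": 0,"dy": 0,"dz": 0,"yaw": 0,"hand": 5},{"dx": 0,"dy": 0,"dz": 0,"yaw": 0,"hand": 5},{"dx": 0,"dy": 0,"dz": 0,"yaw": 0,"hand": 5}]'

```text
t: 23.0
tool_pos: [594.0, -197.1, 125.7]
orientation: [0.579, 0.406, -0.579, 0.406]
ft_force: [0.8, 0.2, 0.3]
width: 0.189
```

```bash
python3 -c "
from pl import *
go((593.3,-197.5,122),-0.349);print(robot.observe()['moment'])"
```

```text
t 23.0 tcp [ 594.  -197.1  125.7] jawdeg -20.0 xaxis [ 0. -0. -1.] F [0.8 0.2 0.3] w 0.189 j7 0.15
 shift in current tool axes [ 3.7 -0.5  0.6]  yaw 0.0 alt 3.142 -3.142
[-0.02009332  0.03831849 -0.00886423]
```

>>> arm_command --series '[{"dx": 0,"dy": 0,"dz": 0,"yaw": 0,"hand": 5},{"dx": 0,"dy": 0,"dz": 0,"yaw": 0,"hand": 5},{"dx": 0,"dy": 0,"dz": 0,"yaw": 0,"hand": 5}]'

```text
t: 23.3
tool_pos: [594.7, -197.4, 125.7]
orientation: [0.58, 0.405, -0.579, 0.406]
ft_force: [4.0, -1.7, -0.9]
width: 0.151
```

```bash
python3 -c "
from pl import *
go((593.3,-197.5,122),-0.349);print(robot.observe()['moment'])"
```

```text
t 23.3 tcp [ 594.7 -197.4  125.7] jawdeg -20.0 xaxis [ 0.002 -0.001 -1.   ] F [ 4.  -1.7 -0.9] w 0.151 j7 0.15
 shift in current tool axes [ 3.7 -1.3  0.5]  yaw -0.0 alt 3.142 -3.142
[-0.42327073 -0.79926109 -0.0363417 ]
```

>>> arm_command --series '[{"dx": 0,"dy": 1,"dz": 0,"yaw": 0.04,"hand": 5},{"dx": 0,"dy": 0,"dz": 0,"yaw": 0.08,"hand": 5},{"dx": 0,"dy": 0,"dz": 0,"yaw": 0.1,"hand": 5},{"dx": 0,"dy": 0,"dz": 0,"yaw": 0.1,"hand": 5},{"dx": 0,"dy": 0,"dz": 0,"yaw": 0.1,"hand": 5},{"dx": 0,"dy": 0,"dz": 0,"yaw": 0.1,"hand": 5},{"dx": 0,"dy": 0,"dz": 0,"yaw": 0.1,"hand": 5},{"dx": 0,"dy": 0,"dz": 0,"yaw": 0.1,"hand": 5}]'

```text
t: 24.1
tool_pos: [595.9, -198.4, 125.8]
orientation: [0.686, 0.173, -0.685, 0.175]
ft_force: [5.6, -2.1, -3.6]
width: 0.149
```

```bash
python3 -c "
from pl import *
go((594.5,-197.5,125.7),-0.349-.72);print(robot.observe()['moment'])"
```

```text
t 24.1 tcp [ 595.9 -198.4  125.8] jawdeg -61.5 xaxis [ 0.003 -0.002 -1.   ] F [ 5.6 -2.1 -3.6] w 0.149 j7 -0.47
 shift in current tool axes [ 0.1 -1.4  0.8]  yaw -0.004 alt 3.137 -3.146
[-0.75408527 -1.0403061   0.02764515]
```

>>> arm_command --series '[{"dx": 0,"dy": 0.7,"dz": -1.3,"yaw": 0.1,"hand": 5},{"dx": 0,"dy": 0,"dz": 0,"yaw": 0.1,"hand": 5},{"dx": 0,"dy": 0,"dz": 0,"yaw": 0.1,"hand": 5},{"dx": 0,"dy": 0,"dz": 0,"yaw": 0.1,"hand": 5},{"dx": 0,"dy": 0,"dz": 0,"yaw": 0.1,"hand": 5}]'

```text
t: 24.6
tool_pos: [596.3, -199.3, 125.8]
orientation: [0.707, -0.002, -0.707, -0.0]
ft_force: [3.1, -4.3, -3.0]
width: 0.152
```

```bash
python3 -c "
from pl import *
go((594.5,-197.5,125.7),-0.349-1.22);print(robot.observe()['moment'])"
```

```text
t 24.6 tcp [ 596.3 -199.3  125.8] jawdeg -90.2 xaxis [ 0.001 -0.003 -1.   ] F [ 3.1 -4.3 -3. ] w 0.152 j7 -0.89
 shift in current tool axes [ 0.1 -1.8  1.8]  yaw -0.005 alt 3.137 -3.146
[-1.08860412 -0.40755191  0.10046415]
```

>>> arm_command --series '[{"dx": 0,"dy": 0,"dz": 0,"yaw": 0.1,"hand": 5},{"dx": 0,"dy": 0,"dz": 0,"yaw": 0.1,"hand": 5},{"dx": 0,"dy": 0,"dz": 0,"yaw": 0.1,"hand": 5},{"dx": 0,"dy": 0,"dz": 0,"yaw": 0.1,"hand": 5}]'

```text
t: 25.0
tool_pos: [596.1, -200.0, 125.8]
orientation: [0.693, -0.143, -0.692, -0.14]
ft_force: [2.9, -6.7, -2.7]
width: 0.153
```

```bash
python3 -c "
from pl import *
go((594.5,-197.5,125.7),-0.349-1.62);print(robot.observe()['moment'])"
```

```text
t 25.0 tcp [ 596.1 -200.   125.8] jawdeg -113.1 xaxis [ 0.001 -0.004 -1.   ] F [ 2.9 -6.7 -2.7] w 0.153 j7 -1.23
 shift in current tool axes [ 0.1 -1.7  2.5]  yaw -0.005 alt 3.136 -3.147
[-1.40265826 -0.35579431  0.18668283]
```

>>> arm_command --series '[{"dx": 0,"dy": 0,"dz": 0,"yaw": 0.1,"hand": 5},{"dx": 0,"dy": 0,"dz": 0,"yaw": 0.1,"hand": 5},{"dx": 0,"dy": 0,"dz": 0,"yaw": 0.1,"hand": 5},{"dx": 0,"dy": 0,"dz": 0,"yaw": 0,"hand": 5}]'

```text
t: 25.4
tool_pos: [595.9, -200.5, 125.8]
orientation: [0.665, -0.245, -0.663, -0.242]
ft_force: [2.2, -5.9, -1.8]
width: 0.152
```

```bash
python3 -c "
from pl import *
go((594.5,-197.5,125.7),-0.349-1.92);print(robot.observe()['moment'])"; python3 fin.py x
```

```text
t 25.4 tcp [ 595.9 -200.5  125.8] jawdeg -130.2 xaxis [ 0.    -0.005 -1.   ] F [ 2.2 -5.9 -1.8] w 0.152 j7 -1.48
 shift in current tool axes [ 0.  -1.4  3. ]  yaw -0.004 alt 3.138 -3.146
[-1.48563653 -0.31182719 -0.05446834]
25.4 [ 595.9 -200.5  125.8] [ 2.2 -5.9 -1.8] 0.1516457292409056
top (-52, -12, -60, 60) 518 9.8
top (15, 70, -60, 60) 108 9.8
top (15, 40, -60, 60) 97 9.7
top (45, 70, -60, 60) 3 13.0
top (-50, 70, 20, 60) 68 10.0
top (-50, 70, -60, -20) 429 10.0
ledge 12.5
top knob_grip 0.24 [770.  -4.   2.] seat: [305. 173. -68.]
top filter_center 0.78 [ 486. -210.   78.] seat: [ 2. -3.  8.]
top filter_center 0.58 [300. 190.   4.] seat: [-143.  414.  -66.]
top tongue_tip 0.89 [ 407. -217.   69.] seat: [-77.  -1.  -1.]
top tongue_tip 0.57 [383. 138.   1.] seat: [-66. 354. -69.]
top filter_handle 0.91 [302. 192.  40.] seat: [-141.  416.  -30.]
top filter_handle 0.67 [ 484. -210.  101.] seat: [ 0. -3. 31.]
side (-52, -12, -60, 60) 356 10.2
side (15, 70, -60, 60) 486 10.9
side (15, 40, -60, 60) 219 10.4
side (45, 70, -60, 60) 224 11.2
side (-50, 70, 20, 60) 300 11.8
side (-50, 70, -60, -20) 353 9.9
ledge 12.3
side knob_grip 0.6 [ 590. -201.  117.] seat: [106.  -4.  47.]
side catch_tip 0.74 [ 550. -204.   90.] seat: [66. -4. 20.]
side filter_center 0.91 [ 487. -211.   74.] seat: [ 2. -4.  4.]
side filter_center 0.77 [302. 191.   8.] seat: [-140.  415.  -62.]
side tongue_tip 0.85 [384. 135.   5.] seat: [-64. 351. -65.]
side tongue_tip 0.83 [ 412. -213.   71.] seat: [-72.   2.   1.]
side filter_handle 0.82 [ 486. -210.  104.] seat: [ 2. -2. 34.]
side filter_handle 0.74 [303. 191.  43.] seat: [-140.  414.  -27.]
```

View pics/x_side.png

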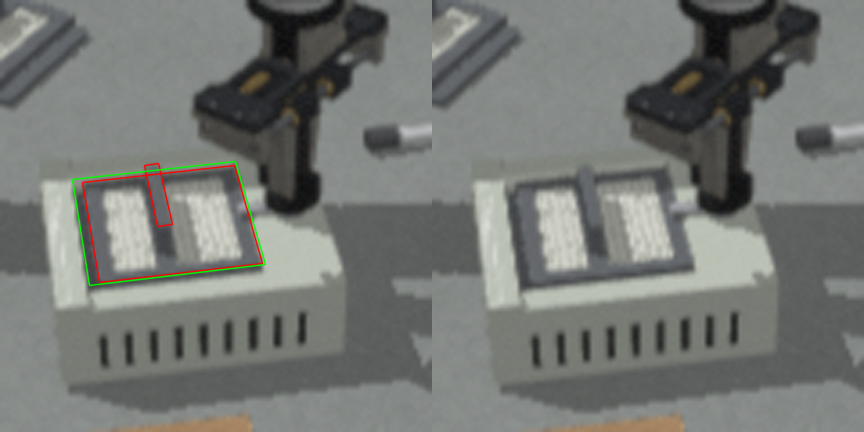

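>>> arm_command --series '[{"dx": 0,"dy": 0,"dz": 0,"yaw": 0,"hand": 50},{"dx": 0,"dy": 0,"dz": 0,"yaw": 0,"hand": 50},{"dx": 0,"dy": 0,"dz": 0,"yaw": 0,"hand": 50},{"dx": 0,"dy": 0,"dz": 0,"yaw": 0,"hand": 50}]'

```text
t: 26.4
tool_pos: [596.2, -196.9, 125.4]
orientation: [-0.664, 0.241, 0.665, 0.242]
ft_force: [-0.4, 0.7, -0.6]
width: 0.475
```

>>> arm_command --series '[{"dx": -10,"dy": 0,"dz": 0,"yaw": 0,"hand": 50},{"dx": -30,"dy": 0,"dz": 0,"yaw": 0,"hand": 50},{"dx": -40,"dy": 0,"dz": 0,"yaw": 0,"hand": 50},{"dx": -40,"dy": 0,"dz": 0,"yaw": 0,"hand": 50},{"dx": 0,"dy": 0,"dz": 0,"yaw": 0,"hand": 50}]'

```text
t: 26.9
tool_pos: [598.7, -199.4, 251.8]
orientation: [0.668, -0.242, -0.661, -0.242]
ft_force: [-0.2, -0.1, -0.7]
width: 0.502
```

```bash
python3 -c "
from pl import *
go((594.5,100,240),-0.349-1.92)"
```

```text
t 26.9 tcp [ 598.7 -199.4  251.8] jawdeg -130.0 xaxis [ 0.009 -0.002 -1.   ] F [-0.2 -0.1 -0.7] w 0.502 j7 -1.57
 shift in current tool axes [  11.1 -226.5  195.9]  yaw -0.0 alt 3.141 -3.142
```

>>> arm_command --series '[{"dx": 0,"dy": -20,"dz": 18,"yaw": 0,"hand": 50},{"dx": 0,"dy": -30,"dz": 26,"yaw": 0,"hand": 50},{"dx": 0,"dy": -30,"dz": 26,"yaw": 0,"hand": 50},{"dx": 0,"dy": -30,"dz": 26,"yaw": 0,"hand": 50},{"dx": 0,"dy": -30,"dz": 26,"yaw": 0,"hand": 50},{"dx": 0,"dy": -30,"dz": 26,"yaw": 0,"hand": 50},{"dx": 0,"dy": -20,"dz": 18,"yaw": 0,"hand": 50},{"dx": 0,"dy": 0,"dz": 0,"yaw": 0,"hand": 50},{"dx": 0,"dy": 0,"dz": 0,"yaw": 0,"hand": 50}]'

```text
t: 27.8
tool_pos: [591.0, 55.0, 245.4]
orientation: [-0.665, 0.242, 0.665, 0.241]
ft_force: [0.2, 0.2, 0.5]
width: 0.499
```

```bash
python3 fin.py y; python3 kb.py -0.80 0 -1 pics/kb3.png; python3 - <<'E'
from h import *
for k in("bottle","carton","occluder","torch"):
    for n in("side","top"):
        for r in robot.landmark_of(n,k)[:1]: print(k,n,w(n,r["centre"]).round(0))
E
```

```text
27.8 [591.   55.  245.4] [0.2 0.2 0.5] 0.49932702821946595
top (-52, -12, -60, 60) 668 9.7
top (15, 70, -60, 60) 905 9.5
top (15, 40, -60, 60) 411 9.3
top (45, 70, -60, 60) 411 10.0
top (-50, 70, 20, 60) 625 9.8
top (-50, 70, -60, -20) 624 9.6
ledge 12.3
top knob_grip 0.5 [ 593. -198.  114.] seat: [110.  -2.  44.]
top catch_tip 0.71 [ 408. -217.   72.] seat: [-76.  -2.   2.]
top filter_center 0.84 [ 486. -210.   77.] seat: [ 2. -3.  7.]
top filter_center 0.61 [296. 190.   9.] seat: [-147.  414.  -61.]
top tongue_tip 0.74 [ 409. -216.   72.] seat: [-75.  -0.   2.]
top tongue_tip 0.61 [381. 137.   1.] seat: [-67. 353. -69.]
top filter_handle 0.9 [ 485. -211.   98.] seat: [ 1. -4. 28.]
top filter_handle 0.73 [301. 191.  38.] seat: [-141.  415.  -32.]
side (-52, -12, -60, 60) 353 10.4
side (15, 70, -60, 60) 486 10.8
side (15, 40, -60, 60) 217 10.5
side (45, 70, -60, 60) 225 11.3
side (-50, 70, 20, 60) 305 11.9
side (-50, 70, -60, -20) 358 10.0
ledge 12.4
side knob_grip 0.62 [ 591. -203.  115.] seat: [107.  -6.  45.]
side catch_tip 0.82 [ 551. -204.   88.] seat: [67. -3. 18.]
side catch_tip 0.74 [452. 419.  -2.] seat: [ 32. 627. -72.]
side filter_center 0.72 [ 485. -212.   75.] seat: [ 0. -5.  5.]
side filter_center 0.6 [300. 191.   8.] seat: [-142.  415.  -62.]
side tongue_tip 0.93 [384. 131.   4.] seat: [-65. 347. -66.]
side tongue_tip 0.84 [ 411. -215.   71.] seat: [-73.   0.   1.]
side filter_handle 0.94 [ 489. -210.  103.] seat: [ 5. -3. 33.]
side filter_handle 0.79 [306. 189.  38.] seat: [-137.  412.  -32.]
(np.float64(594.4230784512895), np.float64(-197.19762213778205)) -0.6980000000000001
bottle side [646. 403.  -4.]
bottle top [647. 407.  -0.]
carton side [ 488. -453.    4.]
carton top [ 485. -456.   -3.]
occluder side [447. 419.  -2.]
occluder top [449. 427.   0.]
torch side [769.  -7.   4.]
torch top [769.  -0.   2.]
```

View pics/kb3.png

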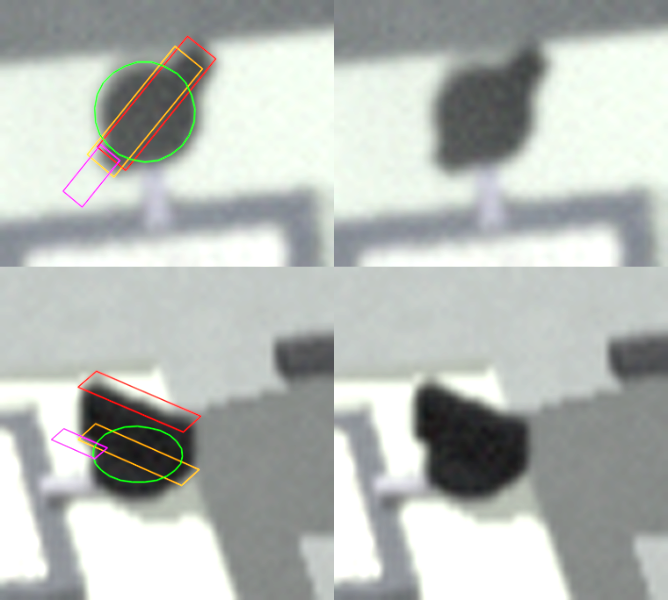

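View pics/y_top.png

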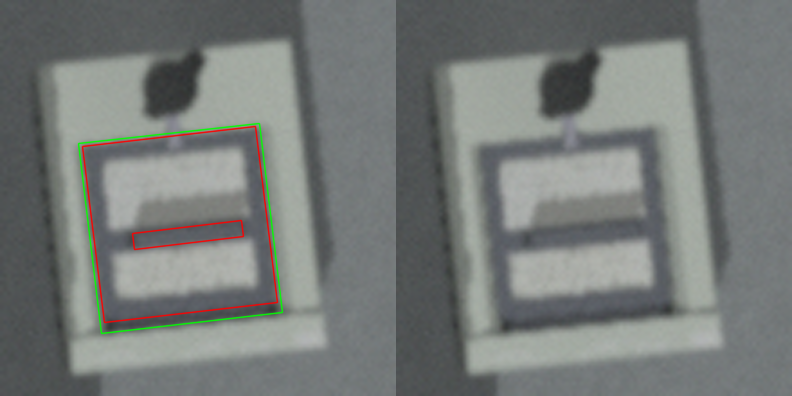

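View pics/y_side.png

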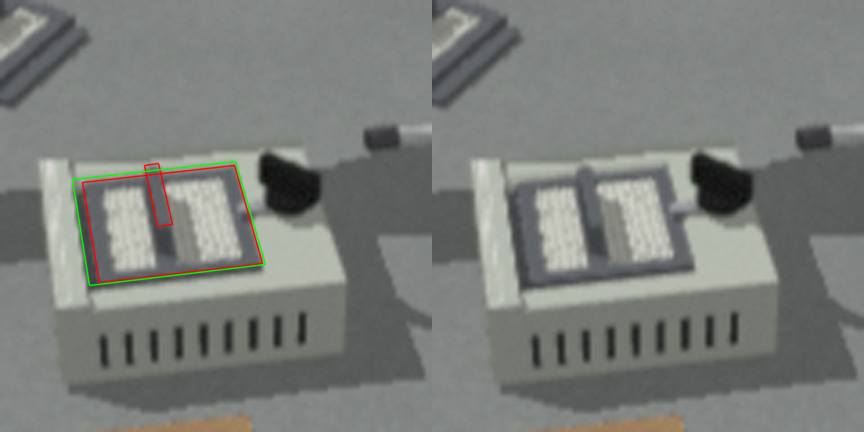

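Catch at top-crop pixel (172,130) points straight at the frame over its edge. The bar is turned about 45° past it, the frame is flat under the lip, and the bystanders haven't moved.

```bash
python3 -c "
from bench import robot
print(robot.close_job())"
```

```text
the job is handed in; nothing more can be done
None
```

The filter frame is back in the recess, lying flat with its tongue under the lip. The catch is closed over its edge, and I handed the job in at about 29 s of the 58 s allowed.

**What I did**
- **Frame chosen:** I took the smaller of the two look-alike frames, which measured about 150 x 130 mm. I gripped it by the ends of its handle.
- **Tilt and hook:** I tilted it about 0.2 rad in the grip by resting its far edge on the cleaner's side rim. Then I slid the tongue under the lip with the far edge raised and kept hold of it until it lay flat.
- **Seating:** When I pressed down it went no lower, at about 22 N net of its weight, and the height matched home. I released it after that.
- **Knob:** I turned it 110° clockwise, let go and moved clear.

**Last checks**
- **Frame:** Depth readings across its top agree to about 1 mm from near to far. Side to side, the top camera agrees within 0.2 mm. The side camera shows about 2 mm difference, which I put down to its calibration.
- **Catch and clutch:** The catch points from its axis to the seat, over the frame's edge. The knob bar stands about 45° past it, so the clutch slipped well over 20°.
- **Bystanders:** All four are where they started, within the measuring error.
- **Odd readings:** The top camera's network once gave a wrong catch tip, placed at the tongue. The pictures and the side camera contradicted it. The networks also put the frame 3–4 mm to one side, but the outline drawn over the picture shows it in place.

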